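# Hang the utensil caddy on the lipped rail and slide it home

### The job

Pick up the utensil caddy that has a hook on its back, lift the hook over the lip in the left half of the rail, and lower it gently until it hangs seated. Then slide it along the rail to the right until it meets the sprung buffer hidden somewhere in the channel and presses it in, and let go there, so that it stays hanging snug against the buffer. Never force it, and leave the other caddy and the things around it where they are.

Things in the scene. Friction and masses are not known exactly. Their poses are not given: they have to be found in the camera images.
- hook_caddy: Open aluminium utensil caddy, 56 (x) x 70 (y) x 100 (z) mm, 0.3 to 0.5 kg, loose on the worktop; of two caddies the one with a hook. Origin: centre of its underside, z up, hook at the top of its +x side. A steel strap 40 mm wide runs up the back (rear face x = 28 mm) to a bridge whose underside is at z = 144 mm; from its far end a tongue hangs down.
- tongue (a point): Middle of the tongue's lower edge, at (40.5, 0, 120) mm in the hooked caddy's frame, axes as the caddy's. The tongue is 5 mm thick (x = 38 to 43 mm) and 40 mm wide in y. The gap inside the hook, strap to tongue, is 10 mm wide (x = 28 to 38 mm) and 24 mm deep.
- grip (a point): Point in the black grip block on the hook's bridge, at (33.5, 0, 172) mm in the hooked caddy's frame, axes as the caddy's. The block is 20 (x) x 30 (y) x 38 mm high, from z = 150 to 188 mm: take it from above across y, fingertips no lower than z = 151 mm, so that they stay clear of the rail.
- plain_caddy: The other caddy: same tray, but no hook, only a straight strap with a small black knob, top at 128 mm. Origin: centre of its underside. Not to be used or shifted. The two caddies may have changed places.
- rail: Fixed steel rail stand, 316 mm long along its y. Origin: on the worktop under the lip's front face, mid-length; -x faces the robot, +y is its left end seen from the robot. End plates at y = +-154 mm rise to 180 mm. A lower rest bar (front face x = 0, z = 45 to 75 mm) keeps the hung caddy upright. Push the caddy against the stand with no more than 25 N, in any direction.
- lip (a point): Middle of the lip's top edge, 170 mm above the worktop; axes as the rail's. The lip is 4 mm thick (x = 0 to 4 mm of the rail). Behind it a channel 13 mm wide (x = 4 to 17 mm), floor at z = 140 mm, then a rear wall to z = 165 mm. Seated, the hook's bridge rests on the lip: caddy's underside 26 mm, tongue's lower edge 146 mm above the worktop.
- entry (a point): Where to hook the caddy on: on the lip's top, at y = +85 mm of the rail; the caddy's middle may be within 25 mm of it along the rail, so that the tongue comes down well clear of the buffer. Axes as the rail's. Sliding resists with 1 to 4 N of friction; once let go, that friction holds the caddy against the buffer (press it in 3 mm or more; it creeps back only until friction holds).
- end_stop: Fixed clamp block, 34 mm long, on the right (-y) end of the rail, origin its centre, at y = -133 mm of the rail. A clamped rod runs from it in the channel toward +y, with a sprung black rubber buffer (700 N/m, solid after 10 mm) at its tip, which stands anywhere from y = -86 to -11 mm of the rail, not measured: find it by feel. The sliding tongue's right edge meets it, nothing else does.
- mug_1: Bystander: white dotted mug, 82x114x91 mm, origin at the centre of its underside.
- cup_1: Bystander: small steel cup, 56x56x64 mm, between the two caddies, origin at the centre of its underside.
- tin_low: Bystander: low tin, 76x75x58 mm, origin at the centre of its underside.
- tape: Bystander: tape roll, 104x102x25 mm, origin at the centre of its underside.
- pepper: Bystander: wooden pepper mill, 58x58x170 mm, origin at the centre of its underside.

How it is judged:
By the outcome, as a careful person would: the job done as asked, in the order asked, and still so for the second after the job is handed in, with the robot touching nothing.
It also fails if it takes over 64 s, if anything falls off the work surface, if the arm or the gripper's body presses on something with over 40 N, if the wrist force passes 120 N, or if a joint passes its speed limit or range.

### The arm

A 6-joint arm with a two-finger parallel gripper is mounted at the origin on a cart in front of the work surface, level with it; the furniture and walls round the work are solid. World frame = base frame: x ahead of the robot, y to its left, z up, the work surface at z = 0. Lengths are in mm, angles in rad, forces in N, time in s.
With the tool pointing down it reaches from about 325 to 900 mm from the base axis. Payload 6.1 kg.
Tool frame: the origin (TCP) lies at the very end of the fingers, on their centre line; the grasp point (between the pads) lies 19 mm behind it; z points along the fingers, y is the direction in which the jaws open and shut (so a half turn about z gives the same grasp; the last joint's range is limited). The gripper opens to 87 mm and grips with 3 to 60 N. Pads are 19 mm wide; open, the fingers measure 117 mm over their backs; the gripper's body (75 mm by 190 mm) begins 51 mm behind the grasp point.
Start: joints at [-1.262, 0.22, 1.526, -0, 1.395, -0.126], TCP at [263.26, -566.842, 183.738] pointing down, gripper open.
Joint ranges: [-2.98, 2.98], [-0.91, 2.08], [0.09, 2.57], [-1.24, 4.39], [0.2, 2.65], [-2.68, 2.68]. Speed limits (rad/s): [2.57, 2.57, 3.01, 3.14, 3.14, 3.14].

### API

Orientations are given as a unit quaternion [w, x, y, z].
In Python, from rig import telemetry, vision, hand_in gives the robot as it stands.
- The arm moves only by the tool arm_command, never from a script. Its argument "moves" is a list of rows, each a list of 2 entries, a list of its own where there are three numbers: the shift along the tool's x, y, z normalised to -1 to 1, where 1 is 0.6 m, then the turn, a rotation vector about the tool's x, y, z normalised to -1 to 1, where 1 is 360 degrees. In form: [[[tx, ty, tz], [ax, ay, az]], ...]. A call has exactly 5 rows; each row shifts and turns the commanded pose from where the row before left it, along the tool's axes as they then stand; what a row does not reach is not made up. A row lasts 1/10 s, in which the tool goes at most 50 mm and 8.59 degrees, less where a joint would pass 70% of its speed; a pose out of reach is approached as far as the arm can. A call with a number of a shift or a turn outside -1 to 1 is refused whole. A call with a gripper value outside its range is refused whole. "claw" is the opening, from 0 (shut) to 1 (fully open), set as the call begins (left out, the last holds). The fingers move at their own pace and stop on an object; "force" is the grip in N (left out, the last holds). Time passes only in rows, so rows that do not move let the fingers close, or fill a call up. It gives the time, the measured TCP pose, the force and the opening at its end, in the units of the state.
- telemetry.observe(): the state, without advancing time (a new reading comes with each control period).
- vision.capture(name): name is "scene" or "side" or "wrist"; returns a dict with "image" (480x640x3 uint8, red, green, blue), "fov_y" (degrees; the focal length in pixels is half the picture's height over the tangent of half this angle, whatever the lens; pixels are square), "cx", "cy" (the principal point, pixels), "cam_to_world" (4x4, takes a point from camera to world coordinates). Camera axes: x right, y down, z forward; pixel columns grow to the right and rows downward; lengths in mm; the calibration is good to about 2 mm. The wrist camera is an equidistant fisheye: a pixel r from the principal point sees the ray r / f radians off the axis. A picture is of the moment at which its call begins. There is no depth.
- hand_in(): hands the job in, once; it reports no verdict.
The state is a dict: "clock": time; "joint_pos": joint angles; "qvel": joint speeds; "joint_torque": joint torques, N m; "ee_pos": TCP position; "eef_rot": TCP orientation; "contact_force": force on the tool from outside, world axes, zero at the start; "ft_torque": the same for the moment, N m; "grip_width": finger opening in mm.
Only numpy, scipy, OpenCV 4.12 (cv2) and the standard library are available. Lean on these libraries where they do the work, as an engineer would, in place of code of your own. Each camera call takes 0.05 s, during which the arm holds its last target.

## Working session

There is one attempt and no reset: what is moved stays moved. The work goes in short steps, Python scripts to look and compute and a tool call to move; the robot and the scene stay as the last step left them, time stands still between calls to the robot, and variables do not carry over. Pictures are saved under pics/ and viewed, and the job is handed in when it is done.

Besides the shell and the picture viewer there is one more tool, called by a JSON object that holds its "name" and its "arguments". arm_command: Moves the arm, as the interface text tells. Its arguments: {"type":"object","properties":{"moves":{"type":"array","items":{"type":"array"}},"claw":{"type":"number"},"force":{"type":"number"}},"required":["moves"]}

```bash
ls; mkdir -p pics
python3 - <<'E'
from rig import telemetry, vision
import cv2, numpy as np, json, pickle
print(telemetry.observe())
for n in ["scene","side","wrist"]:
    c=vision.capture(n); cv2.imwrite(f"pics/{n}0.png",c["image"][:,:,::-1]); pickle.dump(c,open(f"pics/{n}0.pkl","wb"))
    print(n,c["fov_y"],c["cx"],c["cy"],np.round(c["cam_to_world"],3).tolist())
E
```

```text
pics
{'clock': 0.0, 'joint_pos': array([-1.26205949e+00,  2.21221700e-01,  1.52762371e+00,  8.42024333e-06,
        1.39465811e+00, -1.26111181e-01]), 'qvel': array([ 0.00055408, -0.00188552,  0.00070855,  0.00074717,  0.0003836 ,
        0.00068399]), 'joint_torque': array([ 8.20844252e-04, -4.94606352e+01, -3.87382579e+01,  6.98523922e-02,
        5.72483847e-02, -1.54486715e-04]), 'ee_pos': array([ 263.07829665, -566.17814019,  182.63337806]), 'eef_rot': array([-9.51829389e-04,  9.76456083e-01,  2.15714174e-01, -8.29949912e-05]), 'contact_force': array([-0.00077597, -0.24111043,  0.00727658]), 'ft_torque': array([-0.00993212,  0.02108373, -0.0205816 ]), 'grip_width': 86.91332606375234}
scene 57.2263656694224 321.4184307078401 241.11086608631996 [[-0.771, -0.244, 0.588, -121.58], [-0.636, 0.319, -0.702, 834.862], [-0.016, -0.916, -0.402, 548.796], [0.0, 0.0, 0.0, 1.0]]
side 54.42202466834609 313.1703405030441 244.00216770435347 [[0.997, 0.041, -0.069, 565.99], [0.078, -0.673, 0.735, -551.79], [-0.016, -0.739, -0.674, 739.866], [0.0, 0.0, 0.0, 1.0]]
wrist 65.70646984690485 320.8846153011409 243.27159676195052 [[0.421, -0.879, -0.222, 322.563], [-0.907, -0.409, -0.101, -538.328], [-0.002, 0.244, -0.97, 384.147], [0.0, 0.0, 0.0, 1.0]]
```

View pics/scene0.png

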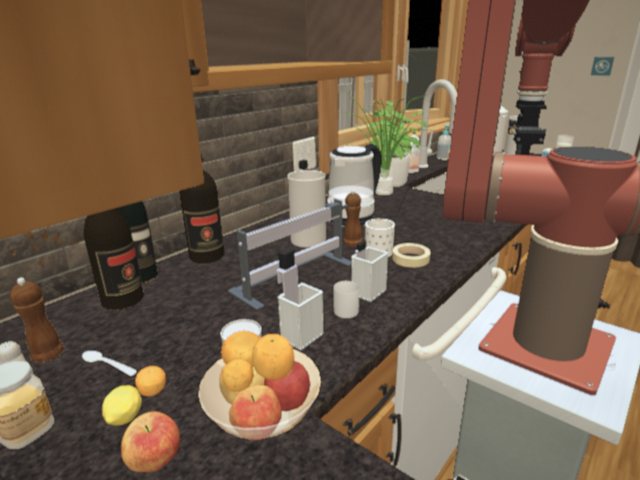

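View pics/side0.png

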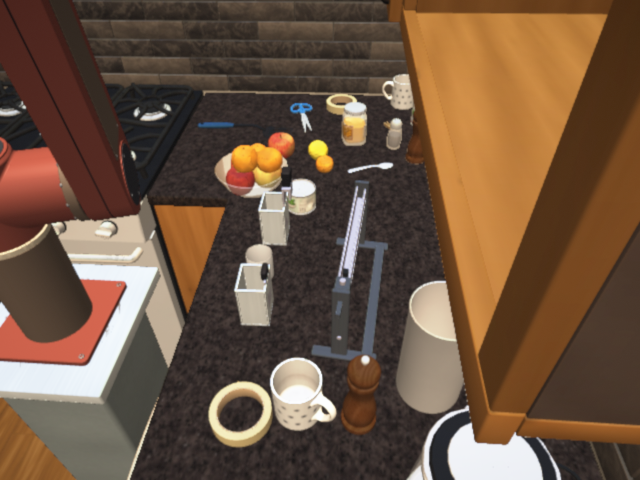

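View pics/wrist0.png

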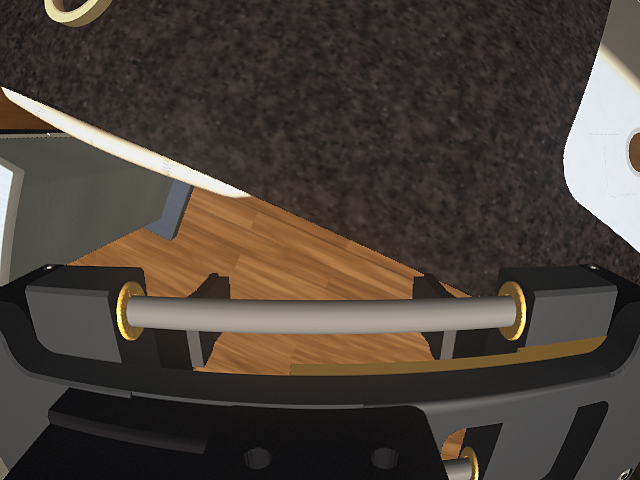

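The scene view shows the hooked caddy at about (300,315), with its black block at (288,262). The plain caddy is at (370,272), the cup at (346,299), and the rail runs from (243,262) to (338,225). In the side view the hooked caddy is at (275,217), the plain one at (255,295), and the rail top runs from (362,185) to (342,280). I'll enlarge both.

Run:
```python
import cv2
a=cv2.imread("pics/scene0.png")[190:360,220:420]; cv2.imwrite("pics/sceneZ.png",cv2.resize(a,None,fx=3.5,fy=3.5,interpolation=cv2.INTER_CUBIC))
a=cv2.imread("pics/side0.png")[150:370,220:400]; cv2.imwrite("pics/sideZ.png",cv2.resize(a,None,fx=2.7,fy=2.7,interpolation=cv2.INTER_CUBIC))
a=cv2.imread("pics/side0.png")[150:260,240:320]; cv2.imwrite("pics/sideZ2.png",cv2.resize(a,None,fx=5,fy=5,interpolation=cv2.INTER_CUBIC))
```

```text
(no output)
```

View pics/sceneZ.png

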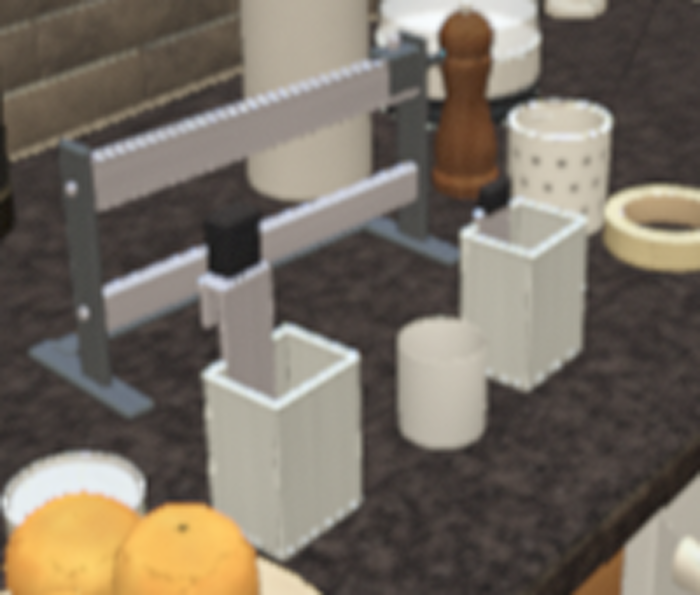

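View pics/sideZ.png

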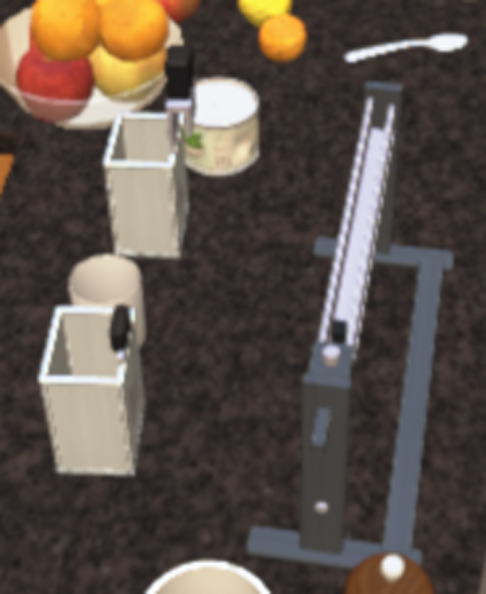

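View pics/sideZ2.png

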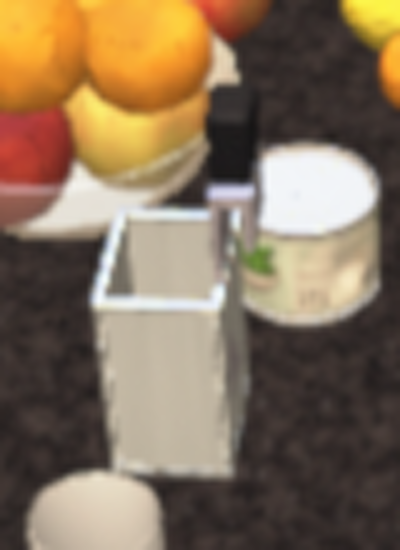

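The rim corners, block and lip edges are clear, so I'll convert the pixels to points.

```bash
cat > h.py <<'E'
import numpy as np, pickle
def load(n): return pickle.load(open(f"pics/{n}.pkl","rb"))
def ray(c,u,v):
    T=np.array(c["cam_to_world"]); f=240/np.tan(np.radians(c["fov_y"]/2))
    d=T[:3,:3]@np.array([(u-c["cx"])/f,(v-c["cy"])/f,1]); return T[:3,3],d/np.linalg.norm(d)
def onz(c,u,v,z):
    o,d=ray(c,u,v); return o+d*(z-o[2])/d[2]
def proj(c,p):
    T=np.array(c["cam_to_world"]); f=240/np.tan(np.radians(c["fov_y"]/2))
    q=T[:3,:3].T@(np.array(p)-T[:3,3]); return c["cx"]+f*q[0]/q[2],c["cy"]+f*q[1]/q[2]
def tri(c1,p1,c2,p2):
    o1,d1=ray(c1,*p1);o2,d2=ray(c2,*p2)
    A=np.c_[d1,-d2];s=np.linalg.lstsq(A,o2-o1,rcond=None)[0]
    a,b=o1+s[0]*d1,o2+s[1]*d2;return (a+b)/2,np.linalg.norm(a-b)
E
python3 - <<'E'
from h import *
sc,si=load("scene0"),load("side0")
S=lambda x,y:(220+x/3.5-.36,190+y/3.5-.36)
D=lambda x,y:(220+x/2.7-.3,150+y/2.7-.3)
E2=lambda x,y:(240+x/5-.4,150+y/5-.4)
p=lambda l,c,uv,z:print(l,np.round(onz(c,*uv,z),1))
for q in [(205,372),(278,405),(358,352),(285,327)]: p("hk rim scene",sc,S(*q),100)
for q in [(282,557),(360,500)]: p("hk bottom scene",sc,S(*q),0)
for q in [(93,304),(220,304),(120,210),(245,210)]: p("hk rim side",si,E2(*q),100)
for q in [(115,472),(232,477)]: p("hk bot side",si,E2(*q),0)
for q in [(205,218),(222,277),(262,265)]: p("block scene",sc,S(*q),188 if q[1]<230 else 150)
for q in [(210,85),(262,85),(208,180),(256,183)]: p("block side",si,E2(*q),188 if q[1]<100 else 150)
p("lip L scene",sc,S(94,157),170);p("lip R scene",sc,S(388,65),170)
p("lip L side",si,D(370,98),170);p("lip R side",si,D(322,342),170)
p("wall L side",si,D(392,105),165);p("wall R side",si,D(355,348),165)
for q in [(368,85),(403,88)]: p("plateL top side",si,D(*q),180)
for q in [(307,378),(350,380),(320,347),(352,350)]: p("plateR top side",si,D(*q),180)
for q in [(62,145),(90,150)]: p("plateL scene",sc,S(*q),180)
for q in [(317,240),(452,258),(250,530),(418,555)]: p("feet side",si,D(*q),8)
for q in [(460,225),(530,250),(585,215)]: p("plain rim",sc,S(*q),100)
for q in [(52,308),(125,308),(42,378),(127,378)]: p("plain rim side",si,D(*q),100)
E
```

```text
hk rim scene [431.1 311.1 100. ]
hk rim scene [374.9 311.5 100. ]
hk rim scene [377.  240.3 100. ]
hk rim scene [430.2 244.3 100. ]
hk bottom scene [374.7 313.7   0. ]
hk bottom scene [374.7 243.7   0. ]
hk rim side [370.4 249.1 100. ]
hk rim side [426.7 252.4 100. ]
hk rim side [371.3 319.7 100. ]
hk rim side [429.5 322.9 100. ]
hk bot side [371.3 248.3   0. ]
hk bot side [426.9 248.2   0. ]
block scene [439.9 295.3 188. ]
block scene [435.6 288.9 150. ]
block scene [427.9 264.  150. ]
block side [422.6 292.2 188. ]
block side [444.9 293.3 188. ]
block side [421.5 275.7 150. ]
block side [442.6 274.6 150. ]
lip L scene [589.4 246.  170. ]
lip R scene [548.9  -4.9 170. ]
lip L side [584.6 254.9 170. ]
lip R side [557.4  -7.8 170. ]
wall L side [601.9 253.6 165. ]
wall R side [578.1  -6.9 165. ]
plateL top side [582.6 257.9 180. ]
plateL top side [609.4 255.4 180. ]
plateR top side [549.8 -47.4 180. ]
plateR top side [575.3 -47.4 180. ]
plateR top side [556.5 -21.6 180. ]
plateR top side [576.  -22.9 180. ]
plateL scene [601.8 260.7 180. ]
plateL scene [581.3 255.4 180. ]
feet side [546.  269.1   8. ]
feet side [662.1 252.9   8. ]
feet side [511.8 -36.4   8. ]
feet side [627.7 -49.1   8. ]
plain rim [431.1  65.6 100. ]
plain rim [372.4  68.6 100. ]
plain rim [372.7   0.4 100. ]
plain rim side [360.5  80.6 100. ]
plain rim side [413.3  83.9 100. ]
plain rim side [367.   13.1 100. ]
plain rim side [425.   16.8 100. ]
```

{"name": "arm_command", "arguments": {"moves": [[[0,0,-0.06],[0,0,0.0138]],[[0,0,-0.06],[0,0,0.0138]],[[0,0,-0.06],[0,0,0.0138]],[[0,0,-0.06],[0,0,0.0138]],[[0,0,-0.06],[0,0,0.0138]]], "claw": 0.7, "force": 40}}

```text
clock: 0.65
ee_pos: [263.2, -566.5, 364.8]
eef_rot: [-0.0, 1.0, -0.001, -0.0]
contact_force: [-0.5, -0.6, -0.2]
grip_width: 62.5
```

{"name": "arm_command", "arguments": {"moves": [[[0.014,-0.07,0],[0,0,0]],[[0.014,-0.07,0],[0,0,0]],[[0.014,-0.07,0],[0,0,0]],[[0.014,-0.07,0],[0,0,0]],[[0.014,-0.07,0],[0,0,0]]]}}

```text
clock: 1.15
ee_pos: [305.0, -355.0, 363.3]
eef_rot: [-0.0, 1.0, 0.0, -0.0]
contact_force: [0.6, -0.3, 0.2]
grip_width: 60.9
```

{"name": "arm_command", "arguments": {"moves": [[[0.014,-0.07,0],[0,0,0]],[[0.014,-0.07,0],[0,0,0]],[[0.014,-0.07,0],[0,0,0]],[[0.014,-0.07,0],[0,0,0]],[[0.014,-0.07,0],[0,0,0]]]}}

```text
clock: 1.65
ee_pos: [346.6, -145.1, 363.6]
eef_rot: [0.0, 1.0, 0.0, 0.0]
contact_force: [0.9, 0.1, 0.8]
grip_width: 61.2
```

{"name": "arm_command", "arguments": {"moves": [[[0.014,-0.07,0],[0,0,0]],[[0.014,-0.07,0],[0,0,0]],[[0.014,-0.07,0],[0,0,0]],[[0.014,-0.07,0],[0,0,0]],[[0.014,-0.07,0],[0,0,0]]]}}

```text
clock: 2.15
ee_pos: [388.3, 65.1, 363.7]
eef_rot: [0.0, 1.0, 0.001, 0.0]
contact_force: [0.9, 0.2, -0.3]
grip_width: 61.2
```

```bash
cat > cap.py <<'E'
import sys,pickle,cv2
from rig import vision,telemetry
tag=sys.argv[1]
for n in sys.argv[2:]:
    c=vision.capture(n); pickle.dump(c,open(f"pics/{n}{tag}.pkl","wb")); cv2.imwrite(f"pics/{n}{tag}.png",c["image"][:,:,::-1])
o=telemetry.observe(); print(o["clock"],o["ee_pos"].round(1),o["contact_force"].round(2),o["ft_torque"].round(2),o["joint_pos"].round(2))
E
python3 cap.py 1 wrist
```

```text
2.2 [388.5  71.  363.5] [-2.79  2.5  -0.81] [0.2  0.16 0.01] [-0.02 -0.4   1.78  0.    1.77  1.54]
```

View pics/wrist1.png

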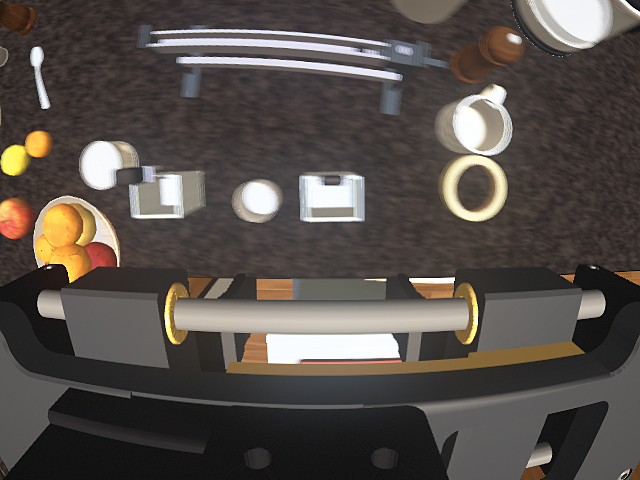

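{"name": "arm_command", "arguments": {"moves": [[[0.0153,-0.072,0],[0,0,0]],[[0.0153,-0.072,0],[0,0,0]],[[0.0153,-0.072,0],[0,0,0]],[[0.0153,-0.072,0],[0,0,0]],[[0.0153,-0.072,0],[0,0,0]]]}}

```text
clock: 2.7
ee_pos: [434.1, 281.0, 363.5]
eef_rot: [0.0, 1.0, 0.001, -0.0]
contact_force: [0.4, -0.8, -0.3]
grip_width: 61.1
```

```bash
python3 cap.py 2 wrist
```

```text
2.75 [434.2 286.3 361.9] [-4.15  0.   -1.46] [ 0.02  0.22 -0.  ] [ 0.43 -0.09  1.52  0.    1.71  1.99]
```

View pics/wrist2.png

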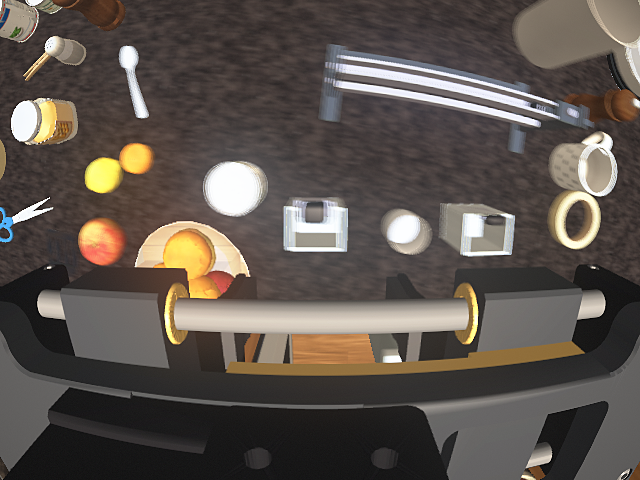

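Both wrist views are slightly motion-blurred. They show the hooked caddy at (316,225), the lip from (335,60) to (540,122) and the end stop at (575,112). The arm has settled now, so I'll shoot again.

```bash
python3 cap.py x wrist; python3 cap.py 3 wrist
python3 - <<'E'
import cv2
a=cv2.imread("pics/wrist3.png")
cv2.imwrite("pics/w3a.png",cv2.resize(a[30:160,310:610],None,fx=2.66,fy=2.66,interpolation=cv2.INTER_CUBIC))
cv2.imwrite("pics/w3b.png",cv2.resize(a[185:265,270:360],None,fx=6,fy=6,interpolation=cv2.INTER_CUBIC))
E
```

```text
2.8 [433.7 283.2 361.8] [-0.24 -0.11 -0.51] [-0.02 -0.01  0.01] [ 0.42 -0.09  1.52  0.    1.71  1.99]
2.85 [433.6 281.1 362.2] [ 0.01 -0.14  0.47] [ 0.02 -0.04  0.02] [ 0.42 -0.09  1.53  0.    1.71  1.99]
```

View pics/w3a.png

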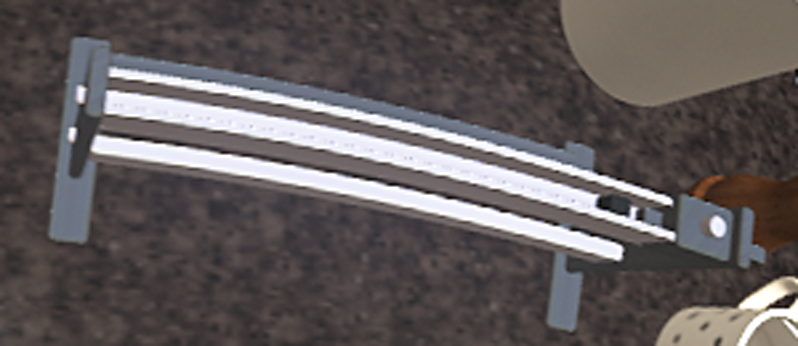

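View pics/w3b.png

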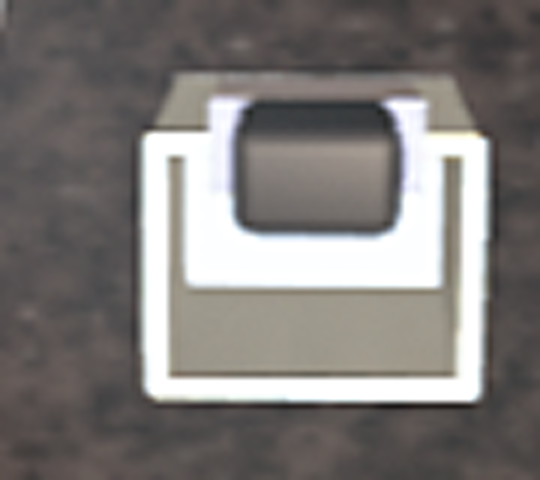

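```bash
cat >> h.py <<'E'
import cv2
def wray(c,u,v):
    T=np.array(c["cam_to_world"]); f=240/np.tan(np.radians(c["fov_y"]/2))
    x,y=u-c["cx"],v-c["cy"]; r=np.hypot(x,y)+1e-9; th=r/f
    d=T[:3,:3]@np.array([x/r*np.sin(th),y/r*np.sin(th),np.cos(th)]); return T[:3,3],d
def wonz(c,u,v,z):
    o,d=wray(c,u,v); return o+d*(z-o[2])/d[2]
def wproj(c,p):
    T=np.array(c["cam_to_world"]); f=240/np.tan(np.radians(c["fov_y"]/2))
    q=T[:3,:3].T@(np.array(p)-T[:3,3]); rr=np.hypot(q[0],q[1]); th=np.arctan2(rr,q[2])
    return c["cx"]+f*th*q[0]/rr,c["cy"]+f*th*q[1]/rr
E
python3 - <<'E'
from h import *
w=load("wrist3")
print(np.round(w["cam_to_world"],3).tolist())
B=lambda x,y:(270+x/6-.42,185+y/6-.42)
for q in [(240,138),(395,138),(237,235),(400,235)]: print("block",wonz(w,*B(*q),188).round(1))
for q in [(143,402),(485,402),(140,132),(490,132)]: print("rim",wonz(w,*B(*q),100).round(1))
for q in [(175,75),(455,75)]: print("bot",wonz(w,*B(*q),0).round(1))
a=w["image"][:,:,::-1]
cv2.imwrite("pics/w3c.png",cv2.resize(a[35:100,320:420],None,fx=8,fy=8,interpolation=cv2.INTER_CUBIC))
cv2.imwrite("pics/w3d.png",cv2.resize(a[80:140,500:600],None,fx=8,fy=8,interpolation=cv2.INTER_CUBIC))
E
```

```text
[[0.006, -0.969, -0.247, 499.923], [-1.0, -0.006, -0.001, 283.831], [-0.0, 0.247, -0.969, 562.997], [0.0, 0.0, 0.0, 1.0]]
block [441.9 295.1 188. ]
block [442.  268.8 188. ]
block [425.  295.6 188. ]
block [425.2 267.7 188. ]
rim [370.6 318.8 100. ]
rim [371.1 244.9 100. ]
rim [429.5 318.8 100. ]
rim [429.9 245.3 100. ]
bot [429.  317.4   0. ]
bot [429.4 246.2   0. ]
```

View pics/w3c.png

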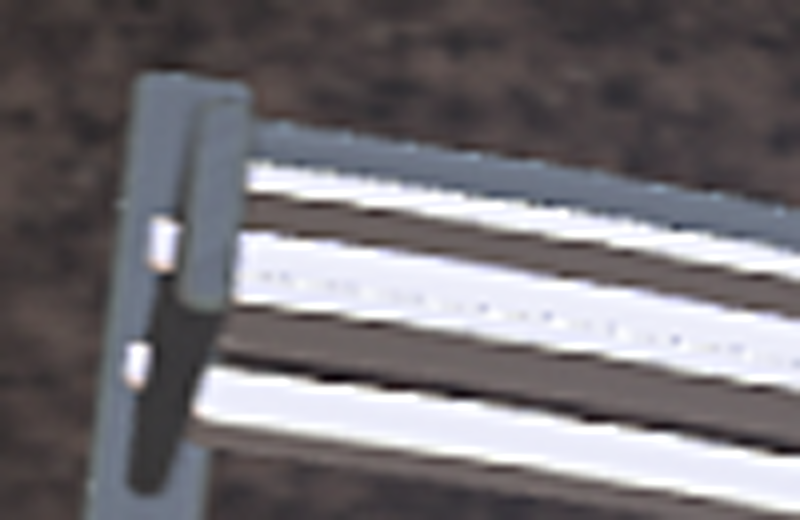

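View pics/w3d.png

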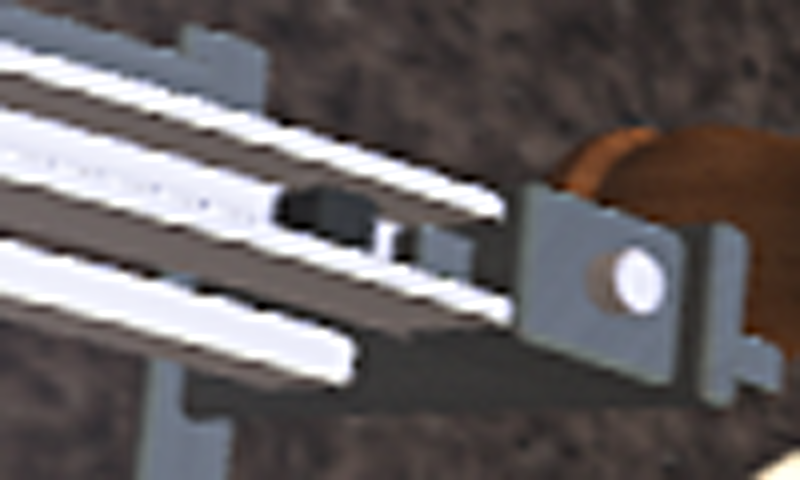

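Run:
```python
from h import *
w=load("wrist3")
C=lambda x,y:(320+x/8-.44,35+y/8-.44)
D=lambda x,y:(500+x/8-.44,80+y/8-.44)
L=[C(235,303),C(450,333),C(640,361),C(800,388),D(0,183),D(250,254),D(510,322)]
P=np.array([wonz(w,*q,170) for q in L]); print("lip front top\n",P.round(1))
vx,vy,x0,y0=cv2.fitLine(P[:,:2].astype(np.float32),cv2.DIST_L2,0,.01,.01).ravel()
print("yaw",np.degrees(np.arctan2(-vx,vy) if vy>0 else np.arctan2(vx,-vy)),x0,y0, [round(float((p[0]-x0)*vy-(p[1]-y0)*vx),2) for p in P])
R=np.array([wonz(w,*q,165) for q in [C(245,193),C(800,277),D(0,68),D(250,140),D(500,218)]]);print("rear wall front top\n",R.round(1),[round(float((p[0]-x0)*vy-(p[1]-y0)*vx),2) for p in R])
print("plateL",[wonz(w,*C(*q),180).round(1) for q in [(205,97),(250,98),(180,303),(225,310)]])
print("plateR",[wonz(w,*D(*q),180).round(1) for q in [(715,222),(748,235),(700,390),(730,405)]])
print("clamp",[wonz(w,*D(*q),180).round(1) for q in [(525,185),(680,235),(515,325),(668,385)]])
print("buffer tip",[wonz(w,*D(278,205),z).round(1) for z in (150,155,160)])
```

```text
lip front top
 [[584.3 255.2 170. ]
 [581.3 226.8 170. ]
 [578.9 201.2 170. ]
 [576.8 179.2 170. ]
 [564.8  83.1 170. ]
 [559.8  40.1 170. ]
 [556.2  -9.8 170. ]]
yaw -6.3073626 571.74506 139.39899 [-0.24, -0.11, 0.35, 0.68, -0.7, -0.93, 0.96]
rear wall front top
 [[601.  253.5 165. ]
 [593.7 177.8 165. ]
 [582.8  80.4 165. ]
 [578.   37.  165. ]
 [573.1 -11.3 165. ]] [16.52, 17.58, 17.42, 17.47, 17.89]
plateL [array([610.3, 259.8, 180. ]), array([610.3, 254. , 180. ]), array([582. , 262.9, 180. ]), array([581.2, 257.2, 180. ])]
plateR [array([576.9, -45. , 180. ]), array([576. , -52.3, 180. ]), array([549.9, -42. , 180. ]), array([548.4, -48.7, 180. ])]
clamp [array([576.2,  -5.1, 180. ]), array([573.6, -37.3, 180. ]), array([554.5,  -3.3, 180. ]), array([549.7, -35.1, 180. ])]
buffer tip [array([571.4,  22.3, 150. ]), array([570.5,  25.5, 155. ]), array([569.6,  28.7, 160. ])]
```

The measurements agree with the sizes given:
- **Hooked caddy:** about (400.7, 281.7), yaw about 0, so the grip is at about (434, 282).
- **Rail:** origin about (568.1, 107.0), yaw −6.3°. The plates come out 307 mm apart, against 308 mm by design, and the channel is 17 mm deep.
- **Buffer:** the tip shows at about rail y = −80. I'll confirm that by feel.

Now I'll go down and grasp.

{"name": "arm_command", "arguments": {"moves": [[[0,0,0.045],[0,0,0]],[[0,0,0.045],[0,0,0]],[[0,0,0.045],[0,0,0]],[[0,0,0.045],[0,0,0]],[[0,0,0.045],[0,0,0]]]}}

```text
clock: 3.35
ee_pos: [434.1, 277.9, 227.9]
eef_rot: [0.0, 1.0, 0.0, 0.0]
contact_force: [0.7, 0.1, -0.5]
grip_width: 60.9
```

{"name": "arm_command", "arguments": {"moves": [[[0,0,0.035],[0,0,0]],[[0,0,0.035],[0,0,0]],[[0,0,0.03],[0,0,0]],[[0,0,0.018],[0,0,0]],[[0,0,0],[0,0,0]]]}}

```text
clock: 3.85
ee_pos: [433.1, 278.0, 156.5]
eef_rot: [0.001, 1.0, 0.0, -0.001]
contact_force: [-0.7, -0.2, 0.6]
grip_width: 60.5
```

```bash
python3 cap.py 4 side; python3 -c "
import cv2;a=cv2.imread('pics/side4.png');cv2.imwrite('pics/side4z.png',cv2.resize(a[110:270,220:350],None,fx=4,fy=4,interpolation=2)[:600])"
```

```text
3.9 [433.9 278.6 157.8] [-0.6  -0.4   1.02] [ 0.05  0.02 -0.02] [ 0.42 -0.02  1.84 -0.    1.33  1.99]
```

View pics/side4z.png

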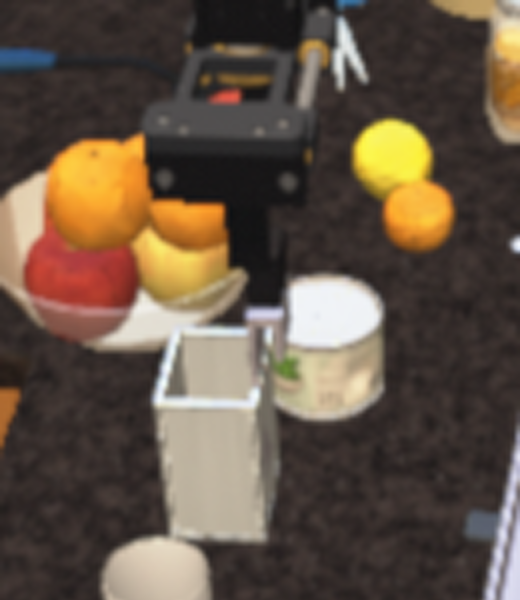

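{"name": "arm_command", "arguments": {"moves": [[[0,-0.005,0.003],[0,0,0]],[[0,0,0],[0,0,0]],[[0,0,0],[0,0,0]],[[0,0,0],[0,0,0]],[[0,0,0],[0,0,0]]]}}

```text
clock: 4.4
ee_pos: [434.2, 282.5, 156.4]
eef_rot: [-0.0, 1.0, 0.001, 0.0]
contact_force: [-0.1, 0.4, -0.5]
grip_width: 60.7
```

{"name": "arm_command", "arguments": {"moves": [[[0,0,0],[0,0,0]],[[0,0,0],[0,0,0]],[[0,0,0],[0,0,0]],[[0,0,0],[0,0,0]],[[0,0,0],[0,0,0]]], "claw": 0.2, "force": 45}}

```text
clock: 4.9
ee_pos: [434.1, 282.3, 156.1]
eef_rot: [0.0, 1.0, 0.001, -0.0]
contact_force: [0.2, -0.5, -0.2]
grip_width: 28.7
```

{"name": "arm_command", "arguments": {"moves": [[[0,0,-0.01],[0,0,0]],[[0,0,-0.02],[0,0,0]],[[0,0,-0.03],[0,0,0]],[[0,0,-0.035],[0,0,0]],[[0,0,-0.03],[0,0,0]]]}}

```text
clock: 5.4
ee_pos: [434.5, 282.6, 233.5]
eef_rot: [-0.0, 1.0, 0.001, 0.001]
contact_force: [0.4, -0.7, 0.0]
grip_width: 17.5
```

{"name": "arm_command", "arguments": {"moves": [[[0,0,-0.02],[0,0,0]],[[0,0,0],[0,0,0]],[[0,0,0],[0,0,0]],[[0,0,0],[0,0,0]],[[0,0,0],[0,0,0]]]}}

```text
clock: 5.9
ee_pos: [433.5, 282.1, 241.9]
eef_rot: [0.0, 1.0, 0.001, -0.001]
contact_force: [0.2, 0.7, 0.2]
grip_width: 17.4
```

```bash
python3 cap.py 5 side scene wrist; python3 -c "
import cv2;a=cv2.imread('pics/side5.png');cv2.imwrite('pics/side5z.png',cv2.resize(a[70:220,210:350],None,fx=4,fy=4,interpolation=2)[:600])
a=cv2.imread('pics/scene5.png');cv2.imwrite('pics/scene5z.png',cv2.resize(a[170:350,220:400],None,fx=3.3,fy=3.3,interpolation=2)[:600])"
```

```text
6.05 [433.8 282.2 242.5] [-0.02 -0.47 -0.13] [0.01 0.06 0.01] [ 0.42 -0.07  1.73  0.    1.49  1.99]
```

View pics/side5z.png

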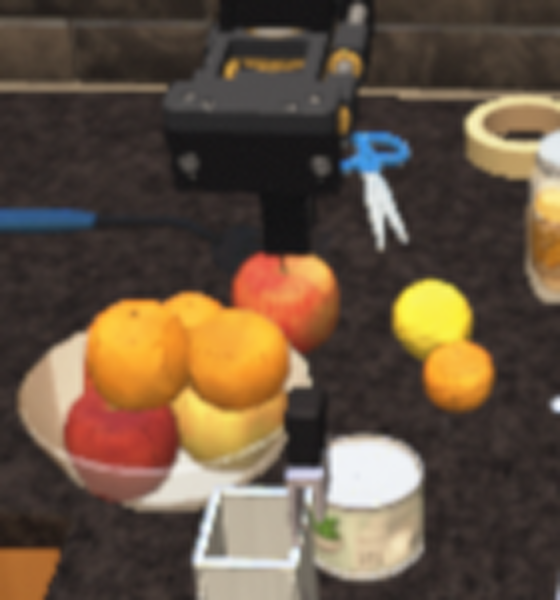

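View pics/scene5z.png

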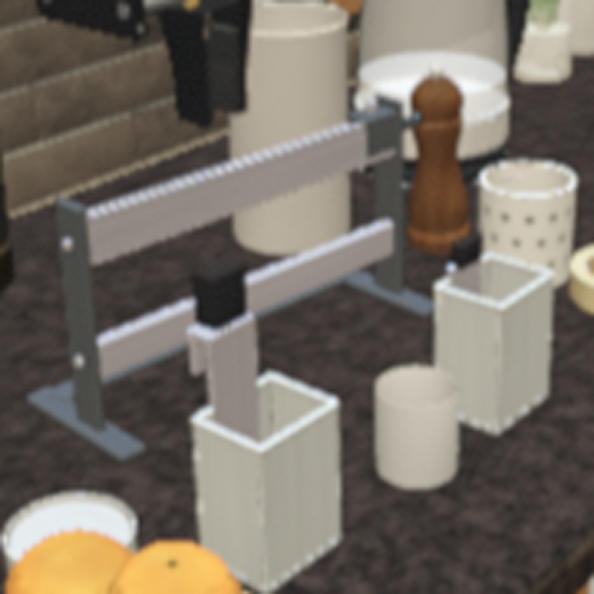

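View pics/wrist5.png

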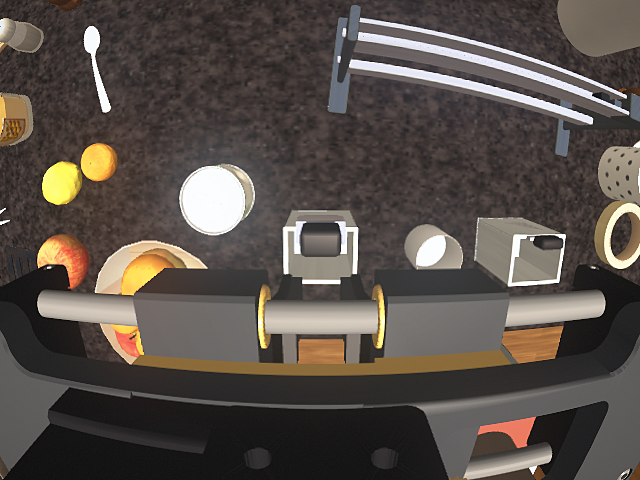

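Run:
```python
from h import *
sc,si,w=load("scene5"),load("side5"),load("wrist5")
for p in [(433.8,282.2,242.5),(433.8,282.2,261.5)]:
    print(proj(sc,p),proj(si,p),wproj(w,p))
u=proj(sc,(433.8,282.2,242.5)); print("zoom scene",(u[0]-220)*3.3,(u[1]-170)*3.3)
u=proj(si,(433.8,282.2,242.5)); print("zoom side",(u[0]-210)*4,(u[1]-70)*4)
print(np.round(w["cam_to_world"],2).tolist())
a=w["image"][:,:,::-1]
cv2.imwrite("pics/w5z.png",cv2.resize(a[190:300,270:380],None,fx=5,fy=5,interpolation=2))
```

```text
(np.float64(283.7583033169918), np.float64(224.51101175012886)) (np.float64(284.7597785147138), np.float64(146.84772900178967)) (np.float64(321.3317197316689), np.float64(268.626024950814))
(np.float64(283.2522107217393), np.float64(215.13602375398796)) (np.float64(284.22118608307454), np.float64(138.59957825214275)) (np.float64(321.39620154001227), np.float64(279.96185158970394))
zoom scene 210.40240094607302 179.88633877542523
zoom side 299.03911405885515 307.3909160071587
[[0.0, -0.97, -0.25, 499.53], [-1.0, -0.0, -0.0, 282.68], [0.0, 0.25, -0.97, 443.58], [0.0, 0.0, 0.0, 1.0]]
```

View pics/w5z.png

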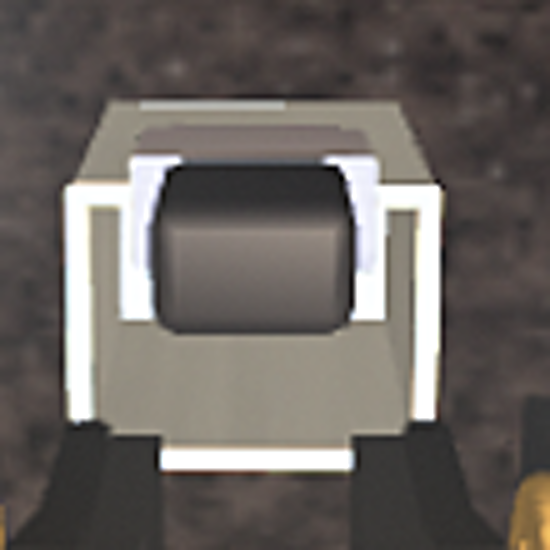

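Run:
```python
from h import *
sc,si,w=load("scene5"),load("side5"),load("wrist5")
S=lambda x,y:(220+x/3.3,170+y/3.3)
D=lambda x,y:(210+x/4,70+y/4)
for s in [(230,108),(212,115),(200,120)]:
    print(tri(sc,S(*s),si,D(287,250)))
# check grip block top center: 
print("block", tri(sc,S(222,270),si,D(307,392)))
cv2.imwrite("pics/s5.png",cv2.resize(sc["image"][160:220,250:320][:,:,::-1],None,fx=8,fy=8,interpolation=2))
cv2.imwrite("pics/d5.png",cv2.resize(si["image"][70:190,240:320][:,:,::-1],None,fx=5,fy=5,interpolation=2))
```

```text
(array([431.40467076, 266.77288836, 282.97114524]), np.float64(1.8538775938494045))
(array([432.12540981, 277.29010733, 279.63553006]), np.float64(4.437028374747951))
(array([432.51198194, 284.39098958, 277.32369639]), np.float64(8.476151164307963))
block (array([431.88267884, 282.98968061, 187.97022038]), np.float64(7.49862819894562))
```

View pics/s5.png

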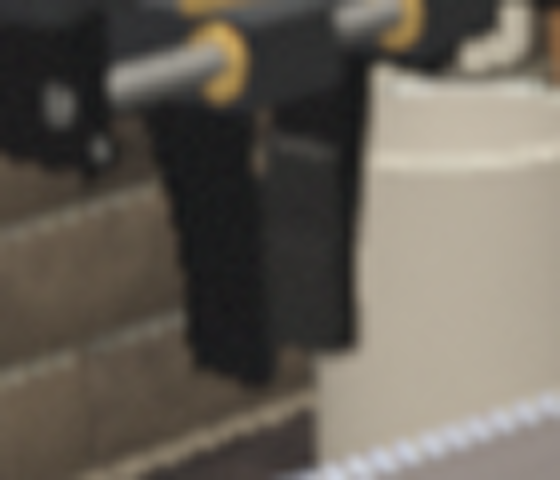

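View pics/d5.png

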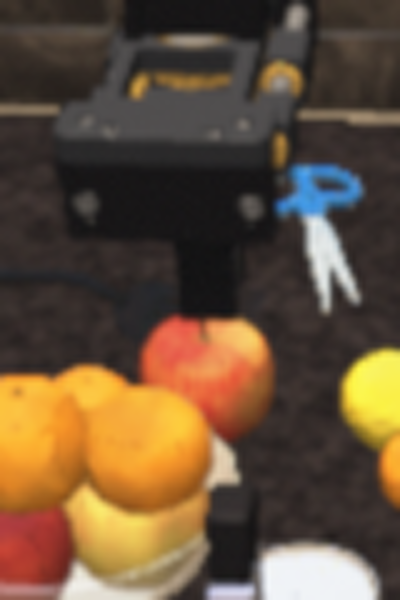

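The grasp closed on air. All three cameras put the fingertips at z ≈ 280 while the telemetry reads 242, so the visible tips are about 38 mm above the reported TCP. The caddy hasn't moved. I'll open, go down partway and check where the tips are before relying on that offset.

{"name": "arm_command", "arguments": {"moves": [[[0,0,0],[0,0,0]],[[0,0,0],[0,0,0]],[[0,0,0],[0,0,0]],[[0,0,0],[0,0,0]],[[0,0,0],[0,0,0]]], "claw": 0.7}}

```text
clock: 6.55
ee_pos: [434.1, 282.4, 243.2]
eef_rot: [-0.0, 1.0, 0.001, 0.0]
contact_force: [0.1, -1.4, 0.4]
grip_width: 49.7
```

```bash
python3 cap.py 6 side scene wrist
python3 - <<'E'
from h import *
from rig import telemetry; print(telemetry.observe()["grip_width"])
sc,si,w=load("scene6"),load("side6"),load("wrist6")
A=cv2.resize(sc["image"][150:220,240:330][:,:,::-1],None,fx=5,fy=5,interpolation=2)
B=cv2.resize(si["image"][70:150,240:330][:,:,::-1],None,fx=5,fy=5,interpolation=2)[:350]
cv2.imwrite("pics/a6.png",np.hstack([A,B[:A.shape[0],:]]) if A.shape[0]<=B.shape[0] else A)
cv2.imwrite("pics/w6.png",cv2.resize(w["image"][200:340,160:480][:,:,::-1],None,fx=2.5,fy=2.5,interpolation=2))
E
```

```text
6.7 [434.1 282.4 243.2] [-0.85  0.09 -0.33] [ 0.02  0.1  -0.01] [ 0.42 -0.07  1.72  0.    1.49  1.99]
58.090526753570174
```

View pics/a6.png

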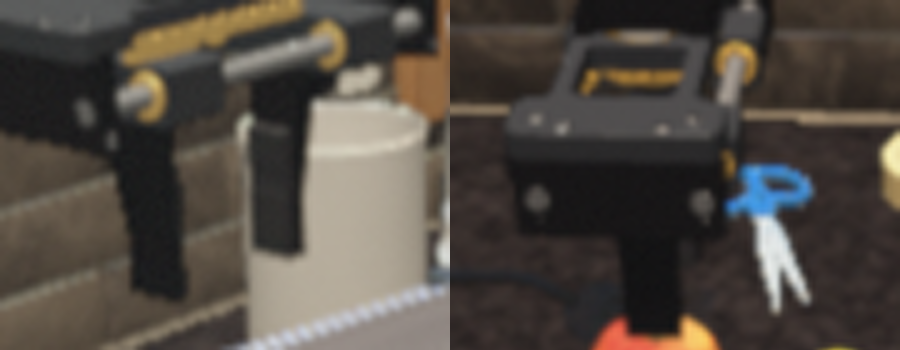

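View pics/w6.png

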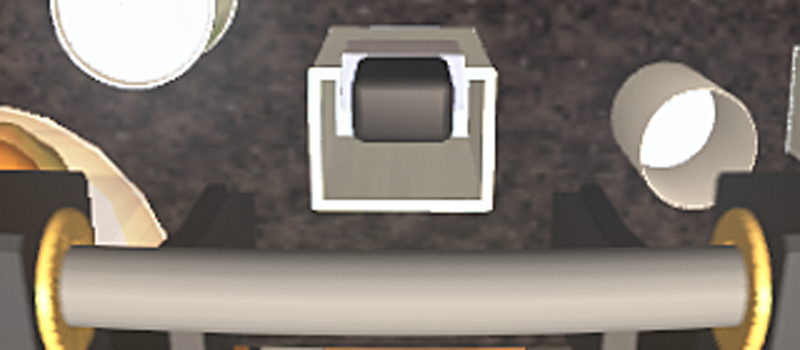

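Run:
```python
from h import *
sc,si,w=load("scene6"),load("side6"),load("wrist6")
print(tri(sc,(296,200.2),si,(281,136.2)))
print([proj(sc,(434,282.4-s*40,280)) for s in (-1,1)],proj(si,(434,245,280)))
for z in (243,270,280,290): print(z,[wonz(w,160+u/2.5,200+193/2.5,z).round(1) for u in (253,553)])
```

```text
(array([431.62918785, 249.81023047, 283.826263  ]), np.float64(3.3075472625798588))
[(np.float64(267.12781869181396), np.float64(211.66785001668376)), (np.float64(297.0478555277212), np.float64(200.4117963087423))] (np.float64(281.39056071662174), np.float64(139.82890807388412))
243 [array([428.7, 317.2, 243. ]), array([428.8, 247.7, 243. ])]
270 [array([438.2, 312.6, 270. ]), array([438.3, 252.4, 270. ])]
280 [array([441.7, 310.9, 280. ]), array([441.8, 254.1, 280. ])]
290 [array([445.2, 309.2, 290. ]), array([445.3, 255.9, 290. ])]
```

The tips are consistently at reported z + ~39 mm. I'll go down to ee_z ≈ 133, which puts the tips at about 172, and look.

{"name": "arm_command", "arguments": {"moves": [[[0,0,0.04],[0,0,0]],[[0,0,0.045],[0,0,0]],[[0,0,0.045],[0,0,0]],[[0,0,0.035],[0,0,0]],[[0,0,0.018],[0,0,0]]]}}

```text
clock: 7.2
ee_pos: [432.8, 281.8, 131.1]
eef_rot: [0.001, 1.0, 0.001, -0.001]
contact_force: [0.2, 0.2, -0.1]
grip_width: 60.6
```

```bash
python3 cap.py x wrist; python3 cap.py 7 wrist scene side
python3 - <<'E'
from h import *
sc,si,w=load("scene7"),load("side7"),load("wrist7")
A=cv2.resize(sc["image"][200:310,240:330][:,:,::-1],None,fx=4.4,fy=4.4,interpolation=2)
B=cv2.resize(si["image"][110:220,240:330][:,:,::-1],None,fx=4.4,fy=4.4,interpolation=2)
cv2.imwrite("pics/a7.png",np.hstack([A,B]))
cv2.imwrite("pics/w7.png",cv2.resize(w["image"][200:340,160:480][:,:,::-1],None,fx=2.5,fy=2.5,interpolation=2))
E
```

```text
7.25 [432.3 281.5 130.2] [-0.84 -1.4  -1.3 ] [-0.02  0.08  0.03] [0.42 0.01 1.86 0.   1.28 1.99]
7.4 [434.7 282.6 134.3] [-0.33  0.14 -0.65] [0.04 0.02 0.01] [0.42 0.01 1.86 0.   1.28 1.99]
```

View pics/a7.png

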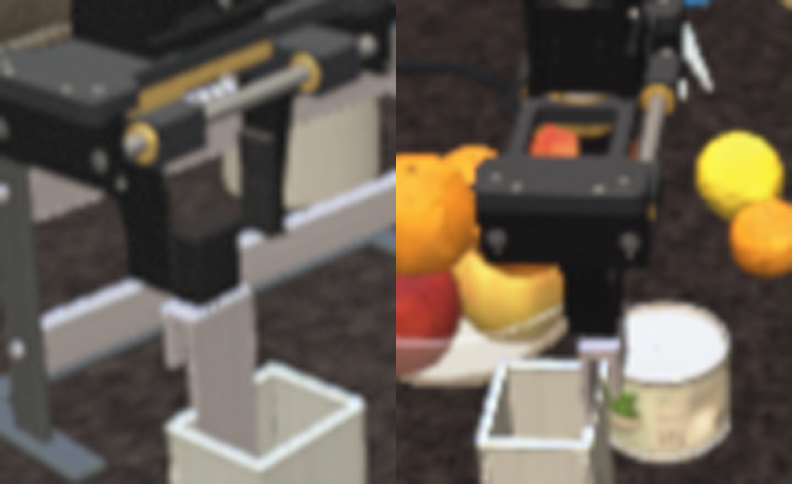

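View pics/w7.png

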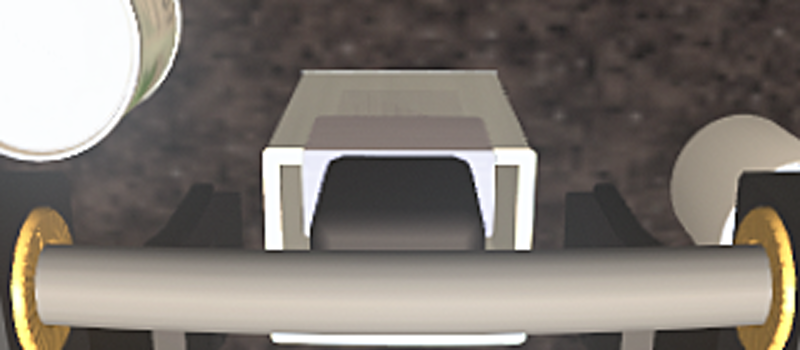

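Run:
```python
from h import *
sc,si,w=load("scene7"),load("side7"),load("wrist7")
q=lambda p:((np.array(p)-[240,200])*4.4).round(1)
for z in (160,165,170,175,180): print(z,q(proj(sc,(434,320,z))),q(proj(sc,(434,245,z))))
for z in (165,170,175,180): print(z,[wonz(w,160+u/2.5,200+192/2.5,z).round(1) for u in (242,565)])
```

```text
160 [141.3 309.2] [257.1 250. ]
165 [140.6 299. ] [256.7 240.3]
170 [139.9 288.7] [256.3 230.5]
175 [139.2 278.4] [255.9 220.6]
180 [138.5 268. ] [255.5 210.7]
165 [array([439.6, 312.6, 165. ]), array([439.7, 250.7, 165. ])]
170 [array([441.4, 311.7, 170. ]), array([441.4, 251.6, 170. ])]
175 [array([443.2, 310.8, 175. ]), array([443.2, 252.6, 175. ])]
180 [array([444.9, 309.9, 180. ]), array([445. , 253.5, 180. ])]
```

The tips are at about z = 171, so the offset is about 37.5 mm. I'll go 15 mm lower, to about 156, and close fully.

{"name": "arm_command", "arguments": {"moves": [[[0,0,0.01],[0,0,0]],[[0,0,0.01],[0,0,0]],[[0,0,0.005],[0,0,0]],[[0,0,0],[0,0,0]],[[0,0,0],[0,0,0]]]}}

```text
clock: 7.9
ee_pos: [434.1, 282.4, 118.3]
eef_rot: [0.0, 1.0, 0.001, -0.0]
contact_force: [0.8, -0.1, -0.3]
grip_width: 60.6
```

{"name": "arm_command", "arguments": {"moves": [[[0,0,0],[0,0,0]],[[0,0,0],[0,0,0]],[[0,0,0],[0,0,0]],[[0,0,0],[0,0,0]],[[0,0,0],[0,0,0]]], "claw": 0.2, "force": 45}}

```text
clock: 8.4
ee_pos: [434.1, 282.4, 118.4]
eef_rot: [-0.0, 1.0, 0.001, 0.0]
contact_force: [-0.6, 1.1, -0.3]
grip_width: 29.8
```

{"name": "arm_command", "arguments": {"moves": [[[0,0,0],[0,0,0]],[[0,0,0],[0,0,0]],[[0,0,0],[0,0,0]],[[0,0,0],[0,0,0]],[[0,0,0],[0,0,0]]]}}

```text
clock: 8.9
ee_pos: [434.1, 282.5, 118.4]
eef_rot: [-0.0, 1.0, 0.001, 0.0]
contact_force: [-0.7, 0.8, 1.0]
grip_width: 29.4
```

Gripped at 29.4 mm, which matches the 30 mm block. Lifting.

{"name": "arm_command", "arguments": {"moves": [[[0,0,-0.01],[0,0,0]],[[0,0,-0.02],[0,0,0]],[[0,0,-0.03],[0,0,0]],[[0,0,-0.035],[0,0,0]],[[0,0,-0.03],[0,0,0]]]}}

```text
clock: 9.4
ee_pos: [434.2, 282.3, 194.9]
eef_rot: [-0.0, 1.0, 0.001, 0.0]
contact_force: [0.3, -0.3, -3.4]
grip_width: 29.6
```

{"name": "arm_command", "arguments": {"moves": [[[0,0,-0.02],[0,0,0]],[[0,0,0],[0,0,0]],[[0,0,0],[0,0,0]],[[0,0,0],[0,0,0]],[[0,0,0],[0,0,0]]]}}

```text
clock: 9.9
ee_pos: [433.4, 282.0, 204.0]
eef_rot: [0.0, 1.0, 0.001, -0.001]
contact_force: [0.2, 0.3, -4.4]
grip_width: 29.5
```

```bash
python3 cap.py 8 side scene wrist
python3 - <<'E'
from h import *
sc,si,w=load("scene8"),load("side8"),load("wrist8")
A=cv2.resize(sc["image"][150:320,240:340][:,:,::-1],None,fx=3.5,fy=3.5,interpolation=2)
B=cv2.resize(si["image"][80:250,230:330][:,:,::-1],None,fx=3.5,fy=3.5,interpolation=2)
cv2.imwrite("pics/a8.png",np.hstack([A,B]))
E
```

```text
10.05 [433.8 282.2 204.6] [-0.33  0.6  -4.66] [ 0.07 -0.07  0.03] [ 0.42 -0.05  1.78 -0.    1.42  1.99]
```

View pics/a8.png

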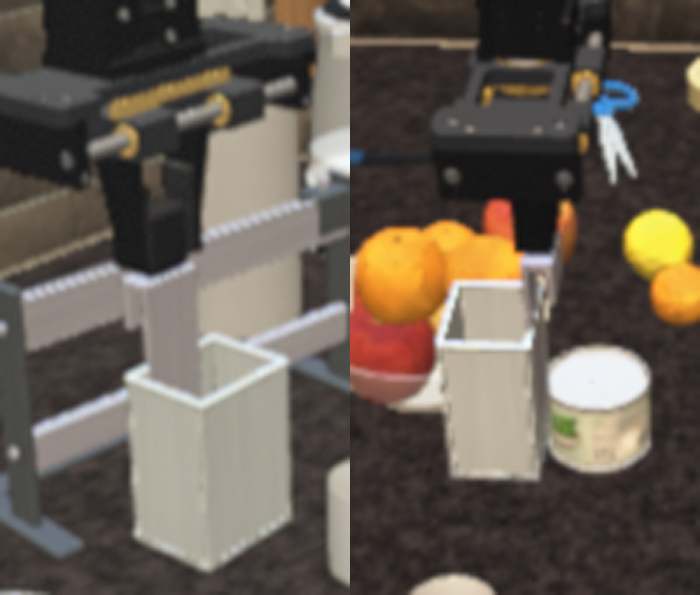

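View pics/wrist8.png

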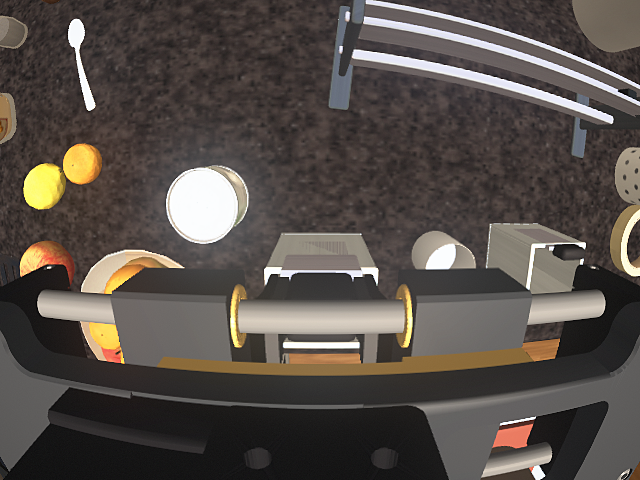

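Run:
```python
from h import *
si,sc,w=load("side8"),load("scene8"),load("wrist8")
D=lambda x,y:(230+(x-350)/3.5-.36,80+y/3.5-.36)
S=lambda x,y:(240+x/3.5-.36,150+y/3.5-.36)
for q in [(440,346),(530,346),(455,283)]: print("rim",onz(si,*D(*q),186).round(1))
for q in [(450,475),(540,478)]: print("bot",onz(si,*D(*q),86).round(1))
for q in [(128,378),(205,405),(290,357),(212,337)]: print("rim sc",onz(sc,*S(*q),186).round(1))
for q in [(135,533),(208,570),(290,520)]: print("bot sc",onz(sc,*S(*q),86).round(1))
# wrist rim back edge and bottom back edge
for q in [(265,268),(378,268)]: print("rim w",wonz(w,*q,186).round(1))
for q in [(281,235),(361,235)]: print("bot w",wonz(w,*q,86).round(1))
```

```text
rim [373.  247.5 186. ]
rim [426.7 250.5 186. ]
rim [370.6 316.8 186. ]
bot [369.1 249.   86. ]
bot [427.  249.3  86. ]
rim sc [427.9 312.9 186. ]
rim sc [372.9 311.3 186. ]
rim sc [375.3 238.5 186. ]
rim sc [428.  244.9 186. ]
bot sc [431.9 311.4  86. ]
bot sc [373.2 314.1  86. ]
bot sc [371.2 245.9  86. ]
rim w [427.9 317.4 186. ]
rim w [428.  246.6 186. ]
bot w [426.1 317.7  86. ]
bot w [426.2 246.8  86. ]
```

The caddy hangs level, with tilt within about 1° and a weight of about 4.5 N. Before moving toward the rail I'll check where the overhead cabinet is.

Run:
```python
from h import *
sc,si=load("scene8"),load("side8")
def plane(c,p,q):
    o,a=ray(c,*p);_,b=ray(c,*q);n=np.cross(a,b);return o,n/np.linalg.norm(n)
# cabinet front-bottom edge: scene (0,222)-(195,203?) ; side (405,10)-(475,440)
for sp in [((404,20),(474,440)),((415,20),(490,440))]:
  for cp in [((0,225),(197,205))]:
    o1,n1=plane(si,*sp);o2,n2=plane(sc,*cp)
    d=np.cross(n1,n2);d/=np.linalg.norm(d)
    p=np.linalg.lstsq(np.array([n1,n2]),np.array([n1@o1,n2@o2]),rcond=None)[0]
    t=(200-p[1])/d[1];print(sp,d.round(2),(p+t*d).round(0))
cv2.imwrite("pics/cab.png",np.hstack([sc["image"][:330,:400],si["image"][:330,380:640]])[:,:,::-1])
```

```text
((404, 20), (474, 440)) [ 0.04 -0.98 -0.19] [729. 200. 204.]
((415, 20), (490, 440)) [ 0.04 -0.98 -0.19] [757. 200. 197.]
```

View pics/cab.png

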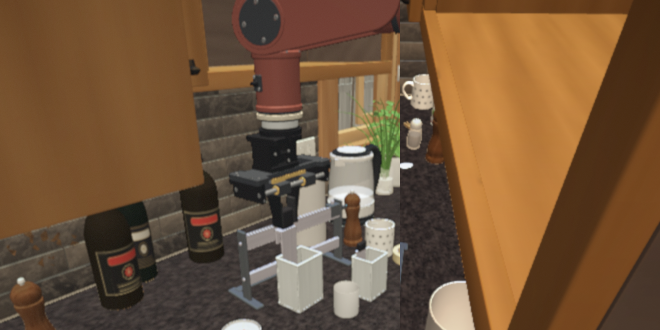

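Run:
```python
from h import *
sc,si=load("scene8"),load("side8")
print(tri(sc,(197,204),si,(474,440)),tri(sc,(197,204),si,(490,440)))
for z in (400,450,500,550,600,650): print(z,onz(si,474,440,z).round(0),onz(si,404,20,z).round(0),onz(sc,197,204,z).round(0) )
for y in (100,300,500,600):
    o,d=ray(sc,197,204);print(y,(o+d*(y-o[1])/d[1]).round(0))
```

```text
(array([915.95207975, -43.02939631,  16.10771141]), np.float64(364.8013901473309)) (array([939.29458769, -46.99557549,  10.87456172]), np.float64(346.6314730312262))
400 [ 666. -387.  400.] [677. 579. 400.] [263. 579. 400.]
450 [ 651. -411.  450.] [661. 412. 450.] [134. 665. 450.]
500 [ 637. -435.  500.] [644. 246. 500.] [  5. 751. 500.]
550 [ 622. -460.  550.] [628.  80. 550.] [-125.  837.  550.]
600 [ 607. -484.  600.] [612. -87. 600.] [-254.  923.  600.]
650 [ 592. -508.  650.] [ 595. -253.  650.] [-383. 1009.  650.]
100 [984. 100. 121.]
300 [683. 300. 237.]
500 [382. 500. 354.]
600 [232. 600. 412.]
```

Run:
```python
from h import *
sc,si=load("scene0"),load("side0")
cv2.imwrite("pics/cab2.png",np.hstack([cv2.resize(sc["image"][0:130,180:420],None,fx=2.2,fy=2.2,interpolation=2)[:,:,::-1]]))
def plane(c,p,q):
    o,a=ray(c,*p);_,b=ray(c,*q);n=np.cross(a,b);return o,n/np.linalg.norm(n)
for sp in [((404,20),(474,440)),((415,20),(490,440))]:
  for cp in [((208,88),(390,72)),((208,70),(390,60))]:
    o1,n1=plane(si,*sp);o2,n2=plane(sc,*cp)
    d=np.cross(n1,n2);d/=np.linalg.norm(d)
    p=np.linalg.lstsq(np.array([n1,n2]),np.array([n1@o1,n2@o2]),rcond=None)[0]
    t=(200-p[1])/d[1];print(sp,d.round(2),(p+t*d).round(0))
```

```text
((404, 20), (474, 440)) [-0.01 -1.   -0.  ] [650. 200. 479.]
((404, 20), (474, 440)) [-0.01 -1.   -0.  ] [640. 200. 513.]
((415, 20), (490, 440)) [-0.02 -1.   -0.  ] [668. 200. 477.]
((415, 20), (490, 440)) [-0.02 -1.    0.  ] [657. 200. 512.]
```

View pics/cab2.png

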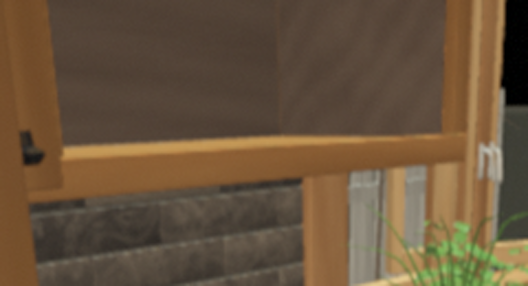

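Run:
```python
from h import *
sc,si=load("scene8"),load("side8")
for z in (500,550,600,650): print(z,proj(sc,(434,282,z)),proj(sc,(491,282,z)),proj(si,(434,282,z)))
cv2.imwrite("pics/s8.png",sc["image"][:200,180:420][:,:,::-1].repeat(3,0).repeat(3,1))
```

```text
500 (np.float64(276.00442536092163), np.float64(80.8684685042669)) (np.float64(252.80343319559665), np.float64(79.87783240181358)) (np.float64(276.0657808509513), np.float64(12.185014533324306))
550 (np.float64(274.23912633590567), np.float64(48.16740280415874)) (np.float64(250.49429056702252), np.float64(48.61526412176724)) (np.float64(273.89028436223805), np.float64(-21.199424547519044))
600 (np.float64(272.3717162419283), np.float64(13.574793106406645)) (np.float64(248.05772840453196), np.float64(15.627613194169271)) (np.float64(271.51016318239084), np.float64(-57.723965472258584))
650 (np.float64(270.3930715176676), np.float64(-23.07836888389039)) (np.float64(245.48290086772974), np.float64(-19.231957922201786)) (np.float64(268.8951224162166), np.float64(-97.85350353641874))
```

View pics/s8.png

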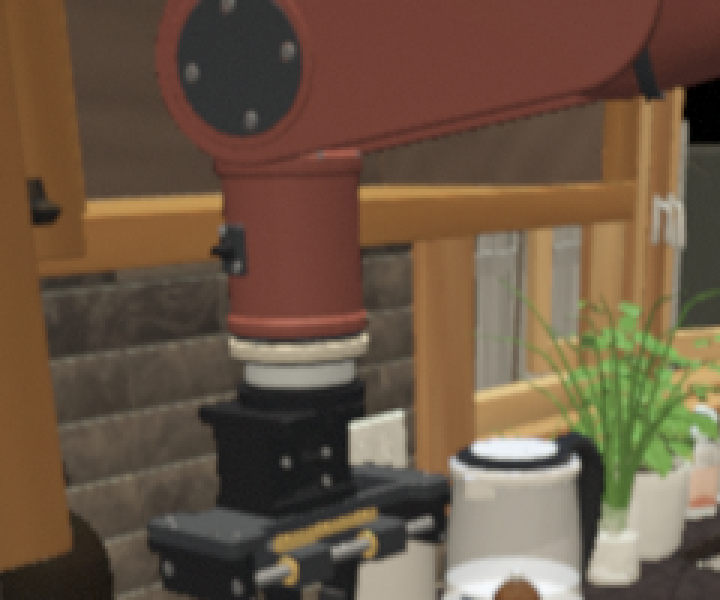

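View pics/side8.png

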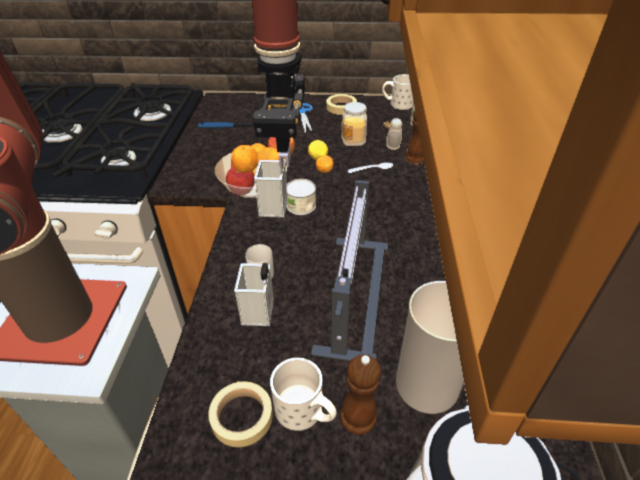

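The cabinet's front lower edge is at about x = 650, z = 479. The wrist casing (radius ~57 mm) would come within a few millimetres of it with the tool vertical at the rail. Tilting the gripper 10° about the jaw axis toward the robot gives room and still lets the caddy hang upright. I'll set the caddy back down where it stood and regrasp with that tilt.

{"name": "arm_command", "arguments": {"moves": [[[0,0,0.03],[0,0,0]],[[0,0,0.04],[0,0,0]],[[0,0,0.04],[0,0,0]],[[0,0,0.02],[0,0,0]],[[0,0,0.007],[0,0,0]]]}}

```text
clock: 10.55
ee_pos: [432.9, 281.8, 121.4]
eef_rot: [0.001, 1.0, 0.001, -0.001]
contact_force: [-1.0, -0.7, -4.1]
grip_width: 29.5
```

{"name": "arm_command", "arguments": {"moves": [[[0,0,0.003],[0,0,0]],[[0,0,0.003],[0,0,0]],[[0,0,0.002],[0,0,0]],[[0,0,0],[0,0,0]],[[0,0,0],[0,0,0]]]}}

```text
clock: 11.05
ee_pos: [434.4, 282.5, 118.9]
eef_rot: [-0.0, 1.0, 0.001, 0.0]
contact_force: [0.0, 0.2, -4.3]
grip_width: 29.9
```

{"name": "arm_command", "arguments": {"moves": [[[0,0,0.001],[0,0,0]],[[0,0,0.001],[0,0,0]],[[0,0,0],[0,0,0]],[[0,0,0],[0,0,0]],[[0,0,0],[0,0,0]]]}}

```text
clock: 11.55
ee_pos: [435.0, 282.7, 118.4]
eef_rot: [-0.0, 1.0, 0.001, 0.001]
contact_force: [0.6, 0.1, 4.9]
grip_width: 29.9
```

It's down on the worktop. I'll open, tilt 10° and re-centre.

{"name": "arm_command", "arguments": {"moves": [[[0,0,0],[0,0,0]],[[0,0,0],[0,0,0]],[[0,0,0],[0,0,0]],[[0,0,0],[0,0,0]],[[0,0,0],[0,0,0]]], "claw": 0.6}}

```text
clock: 12.05
ee_pos: [433.9, 282.3, 116.9]
eef_rot: [0.0, 1.0, 0.001, -0.0]
contact_force: [-0.1, -0.6, -0.5]
grip_width: 51.2
```

{"name": "arm_command", "arguments": {"moves": [[[0.005,0,0],[0,0.007,0]],[[0.005,0,0],[0,0.007,0]],[[0.004,0,0],[0,0.007,0]],[[0,0,0],[0,0.007,0]],[[0,0,0],[0,0,0]]]}}

```text
clock: 12.55
ee_pos: [441.2, 282.3, 117.0]
eef_rot: [0.0, 0.996, 0.001, 0.088]
contact_force: [0.6, 0.2, -0.3]
grip_width: 52.2
```

```bash
python3 cap.py x wrist; python3 cap.py 9 wrist side
python3 - <<'E'
from rig import telemetry
o=telemetry.observe();print(o["ee_pos"],o["eef_rot"],o["grip_width"])
from h import *
w,si=load("wrist9"),load("side9")
cv2.imwrite("pics/w9.png",np.hstack([cv2.resize(si["image"][90:250,230:330],None,fx=3.5,fy=3.5,interpolation=2)[:,:,::-1][:450],np.zeros((450,1,3),np.uint8)]))
E
```

```text
12.6 [441.7 282.4 117.3] [0.7  0.83 0.79] [ 0.06  0.14 -0.02] [ 0.48 -0.09  1.99 -0.09  1.08  2.08]
12.7 [442.7 282.5 117.7] [-0.5  -0.08 -0.16] [0.05 0.11 0.02] [ 0.48 -0.09  1.99 -0.09  1.08  2.08]
[442.65705821 282.49433487 117.72082204] [-1.54226236e-04  9.96154532e-01  6.77212864e-04  8.76108822e-02] 52.13047109524253
```

View pics/wrist9.png

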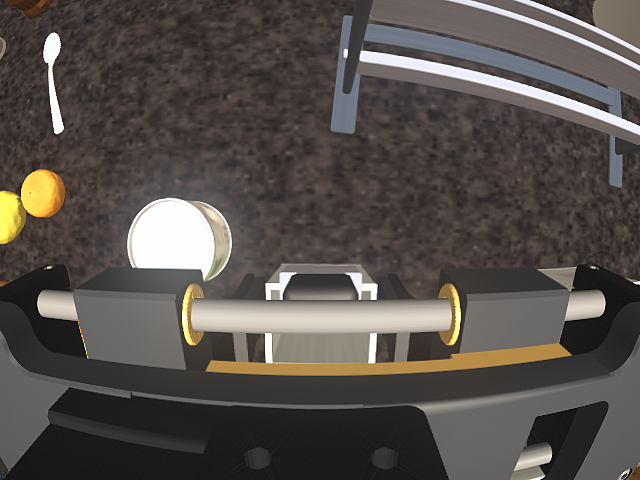

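View pics/w9.png

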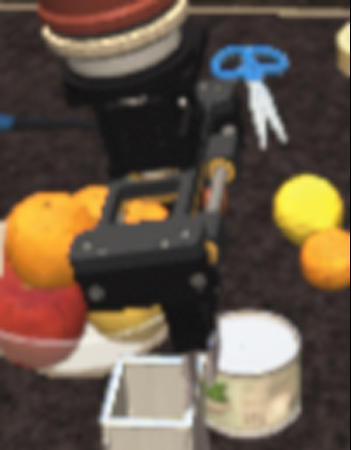

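{"name": "arm_command", "arguments": {"moves": [[[0,0,0],[0,0,0]],[[0,0,0],[0,0,0]],[[0,0,0],[0,0,0]],[[0,0,0],[0,0,0]],[[0,0,0],[0,0,0]]], "claw": 0.2, "force": 50}}

```text
clock: 13.2
ee_pos: [442.6, 282.4, 117.4]
eef_rot: [-0.0, 0.996, 0.001, 0.088]
contact_force: [0.2, 1.3, 0.1]
grip_width: 29.5
```

{"name": "arm_command", "arguments": {"moves": [[[0,0,0],[0,0,0]],[[0,0,0],[0,0,0]],[[0,0,0],[0,0,0]],[[0.0009,0,-0.0049],[0,0,0]],[[0.0026,0,-0.0148],[0,0,0]]]}}

```text
clock: 13.7
ee_pos: [440.8, 281.5, 127.9]
eef_rot: [0.001, 0.996, 0.001, 0.086]
contact_force: [0.4, 0.0, -4.4]
grip_width: 29.5
```

{"name": "arm_command", "arguments": {"moves": [[[0.0044,0,-0.0246],[0,0,0]],[[0.0052,0,-0.0296],[0,0,0]],[[0.0052,0,-0.0296],[0,0,0]],[[0.0044,0,-0.0246],[0,0,0]],[[0.0026,0,-0.0148],[0,0,0]]]}}

```text
clock: 14.2
ee_pos: [442.9, 282.6, 206.4]
eef_rot: [-0.0, 0.996, 0.001, 0.089]
contact_force: [0.1, -0.5, -3.9]
grip_width: 29.4
```

{"name": "arm_command", "arguments": {"moves": [[[0,0,0],[-0.0015,0,0.0086]],[[0,0,0],[-0.0015,0,0.0086]],[[0.012,0.01,0.0021],[0,0,0]],[[0.0233,0.0192,0.0041],[0,0,0]],[[0.0233,0.0192,0.0041],[0,0,0]]]}}

```text
clock: 14.7
ee_pos: [475.1, 248.9, 204.2]
eef_rot: [0.005, 0.995, -0.053, 0.087]
contact_force: [-0.1, 0.5, -4.0]
grip_width: 29.7
```

{"name": "arm_command", "arguments": {"moves": [[[0.0233,0.0192,0.0041],[0,0,0]],[[0.0233,0.0192,0.0041],[0,0,0]],[[0.0233,0.0192,0.0041],[0,0,0]],[[0.0233,0.0192,0.0041],[0,0,0]],[[0.0233,0.0192,0.0041],[0,0,0]]]}}

```text
clock: 15.2
ee_pos: [539.6, 183.3, 204.3]
eef_rot: [0.005, 0.995, -0.053, 0.087]
contact_force: [-0.1, 0.5, -3.7]
grip_width: 29.5
```

{"name": "arm_command", "arguments": {"moves": [[[0.012,0.01,0.0021],[0,0,0]],[[0,0,0],[0,0,0]],[[0,0,0],[0,0,0]],[[0,0,0],[0,0,0]],[[0,0,0],[0,0,0]]]}}

```text
clock: 15.7
ee_pos: [545.2, 178.6, 204.7]
eef_rot: [0.004, 0.995, -0.053, 0.088]
contact_force: [0.5, -0.1, -3.7]
grip_width: 29.4
```

```bash
python3 cap.py 10 wrist side scene
python3 - <<'E'
from h import *
w,si,sc=load("wrist10"),load("side10"),load("scene10")
from rig import telemetry
o=telemetry.observe();p=o["ee_pos"]-[568.1,107,0];print("rail ee",p[0]*.994-p[1]*.1098,p[0]*.1098+p[1]*.994,p[2],o["eef_rot"].round(4))
cv2.imwrite("pics/si10.png",cv2.resize(si["image"][100:330,240:440],None,fx=2.6,fy=2.6,interpolation=2)[:,:,::-1])
cv2.imwrite("pics/sc10.png",cv2.resize(sc["image"][100:330,200:400],None,fx=2.6,fy=2.6,interpolation=2)[:,:,::-1])
E
```

```text
15.85 [545.5 178.4 204.8] [ 0.39 -0.1  -5.75] [0.06 0.17 0.05] [ 0.22 -0.06  1.79 -0.06  1.24  1.91]
rail ee -30.348835792896995 68.51525324425528 204.82766459598525 [ 0.0045  0.9947 -0.0535  0.0878]
```

View pics/si10.png

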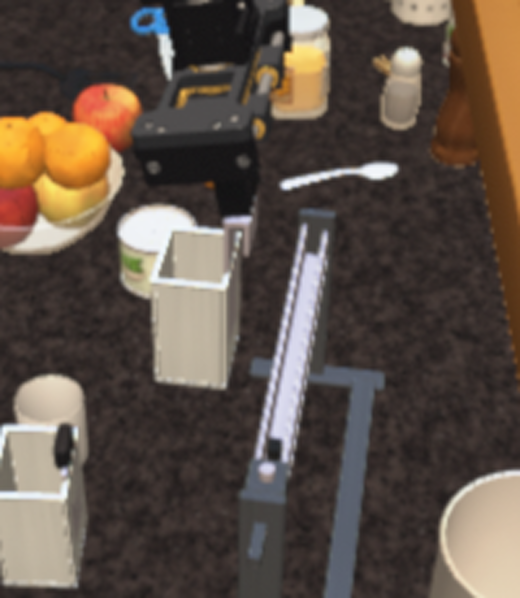

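View pics/sc10.png

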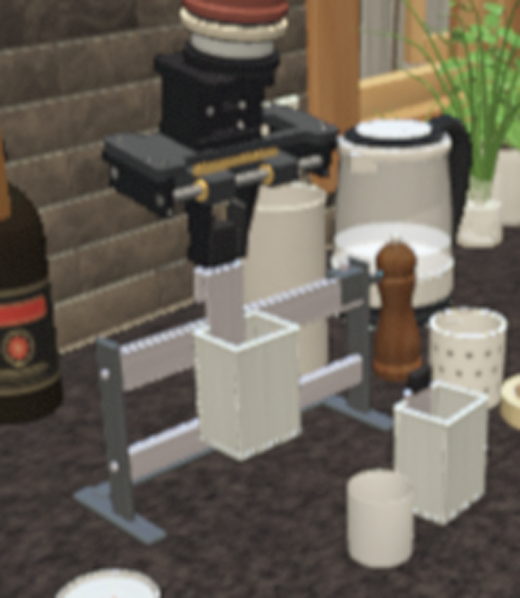

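View pics/wrist10.png

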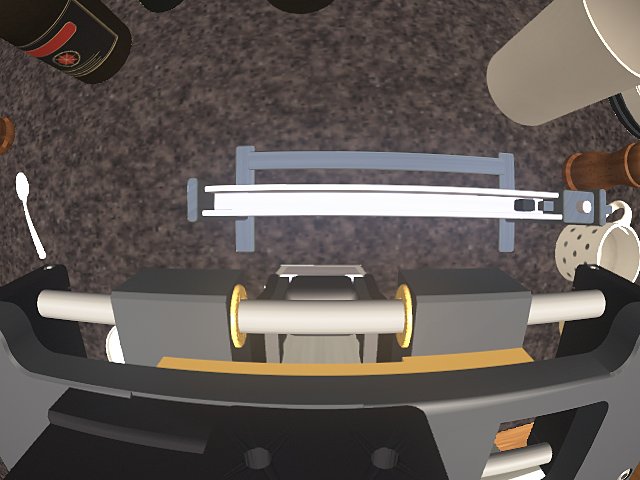

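The wrist now looks straight down the channel. The lip and wall run from (205,212)/(205,187) to (560,215)/(560,195), and the buffer tip is near (514,204). I'll refine the rail from this view.

Run:
```python
from h import *
w=load("wrist10")
a=w["image"][:,:,::-1]
cv2.imwrite("pics/w10a.png",cv2.resize(a[170:290,180:380],None,fx=4,fy=4,interpolation=2))
cv2.imwrite("pics/w10b.png",cv2.resize(a[170:260,440:620],None,fx=4.4,fy=4.4,interpolation=2))
```

```text
(no output)
```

View pics/w10a.png

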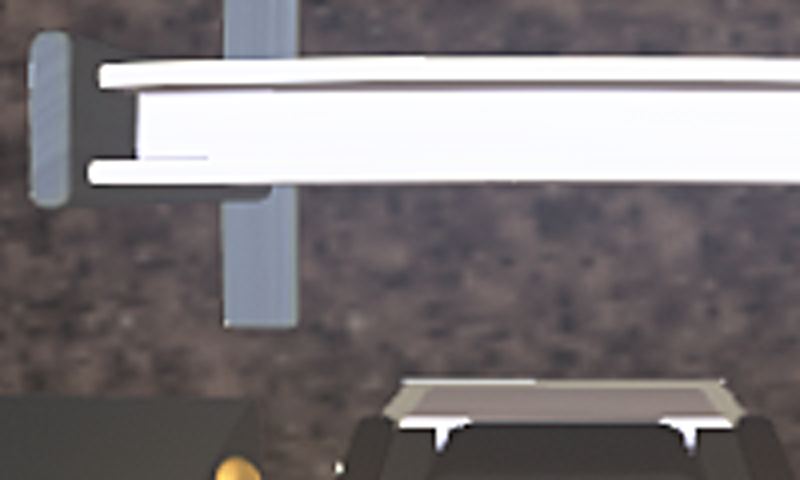

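View pics/w10b.png

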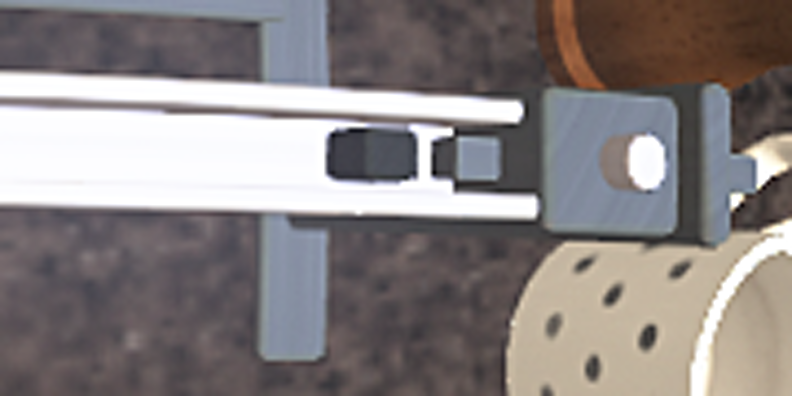

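Run:
```python
from h import *
w=load("wrist10")
A=lambda x,y:(180+x/4-.37,170+y/4-.37)
B=lambda x,y:(440+x/4.4-.39,170+y/4.4-.39)
ez=204.8
P=np.array([wonz(w,*q,170) for q in [A(100,187),A(500,184),A(790,184),B(0,206),B(200,211),B(350,215),B(530,219)]])
print(P.round(1))
vx,vy,x0,y0=cv2.fitLine(P[:,:2].astype(np.float32),cv2.DIST_L2,0,.01,.01).ravel()
if vy<0: vx,vy=-vx,-vy
print("yaw",np.degrees(np.arctan2(-vx,vy)),"x at y=107:",x0+(107-y0)*vx/vy,[round(float((p[0]-x0)*vy-(p[1]-y0)*vx),2) for p in P])
ey=np.array([vx,vy]);ex=np.array([vy,-vx])
o=np.array([x0+(107-y0)*vx/vy,107])
r=lambda p:(round(float((p[:2]-o)@ex),1),round(float((p[:2]-o)@ey),1))
print("wall",[r(wonz(w,*q,165)) for q in [A(150,88),A(790,84),B(0,100),B(500,122)]])
print("plateL",[r(wonz(w,*A(*q),180)) for q in [(30,40),(70,40),(30,205),(68,205)]])
print("plateR",[r(wonz(w,*B(*q),180)) for q in [(703,90),(730,92),(705,242),(727,242)]])
print("clamp",[r(wonz(w,*B(*q),175)) for q in [(543,90),(677,98),(543,232),(675,235)]])
print("buf tip", [r(wonz(w,*B(327,155),z)) for z in (145,150,155,160)])
print("bridge back edge",[r(wonz(w,*A(*q),237)) for q in [(400,418),(735,418)]])
print("tray bottom back",[r(wonz(w,*A(*q),87)) for q in [(402,380),(725,380)]])
```

```text
[[583.9 254.2 170. ]
 [576.5 186.2 170. ]
 [571.5 138.5 170. ]
 [566.9  95.2 170. ]
 [563.   60.7 170. ]
 [559.8  32.1 170. ]
 [555.9  -6.6 170. ]]
yaw -6.154264 x at y=107: 568.06226 [0.01, -0.06, 0.09, 0.07, -0.1, -0.14, 0.13]
wall [(17.0, 140.5), (17.1, 30.9), (16.9, -13.5), (17.1, -110.9)]
plateL [(24.5, 157.3), (24.2, 150.1), (-2.8, 157.2), (-2.9, 150.4)]
plateR [(24.3, -149.0), (24.4, -156.4), (-2.8, -149.6), (-2.7, -155.6)]
clamp [(22.3, -113.6), (22.9, -146.7), (-2.0, -113.6), (-1.8, -146.2)]
buf tip [(10.7, -84.9), (10.5, -82.1), (10.3, -79.2), (10.1, -76.4)]
bridge back edge [(-28.6, 88.9), (-28.6, 48.3)]
tray bottom back [(-43.3, 105.3), (-43.2, 33.3)]
```

The fit gives the wall at 17.0 mm and the lip front at x = 568.06 (y = 107), yaw −6.15°. The hooked caddy's origin is at rail (−71.4, 69), upright and parallel to the rail. Next is 40 mm forward, at a height where the hook clears the lip.

{"name": "arm_command", "arguments": {"moves": [[[0.01,0,0.0018],[0,0,0]],[[0.018,0,0.0032],[0,0,0]],[[0.02,0,0.0035],[0,0,0]],[[0.012,0,0.0021],[0,0,0]],[[0.0057,0,0.001],[0,0,0]]]}}

```text
clock: 16.35
ee_pos: [586.6, 173.2, 204.5]
eef_rot: [0.005, 0.995, -0.054, 0.088]
contact_force: [0.1, 0.8, -5.2]
grip_width: 29.2
```

{"name": "arm_command", "arguments": {"moves": [[[0,0,0],[0,0,0]],[[0,0,0],[0,0,0]],[[0,0,0],[0,0,0]],[[0,0,0],[0,0,0]],[[0,0,0],[0,0,0]]]}}

```text
clock: 16.85
ee_pos: [585.3, 173.7, 204.9]
eef_rot: [0.005, 0.995, -0.054, 0.088]
contact_force: [0.0, -0.1, -4.9]
grip_width: 29.6
```

```bash
python3 cap.py 11 wrist side scene
python3 - <<'E'
from h import *
from rig import telemetry
o=telemetry.observe();p=o["ee_pos"]-[568.06,107,0];print("rail ee",p[0]*.9942-p[1]*.1072,p[0]*.1072+p[1]*.9942,p[2])
w,si,sc=load("wrist11"),load("side11"),load("scene11")
cv2.imwrite("pics/w11.png",cv2.resize(w["image"][200:340,180:480],None,fx=2.6,fy=2.6,interpolation=2)[:,:,::-1])
cv2.imwrite("pics/si11.png",np.hstack([cv2.resize(i["image"][s],None,fx=2.6,fy=2.6,interpolation=2)[:,:,::-1] for i,s in ((si,np.s_[100:330,250:400]),(sc,np.s_[100:330,220:370]))]))
E
```

```text
17.0 [585.4 173.7 204.9] [-0.65 -1.18 -4.21] [-0.    0.12  0.  ] [ 0.19  0.03  1.71 -0.05  1.24  1.88]
rail ee 10.12868783931361 68.15624132374137 204.8929216757697
```

View pics/w11.png

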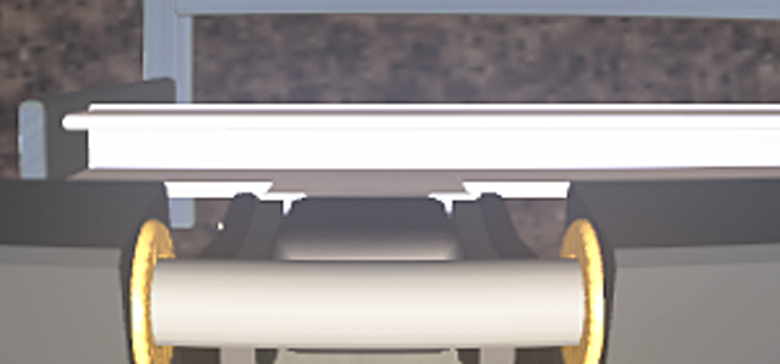

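View pics/si11.png

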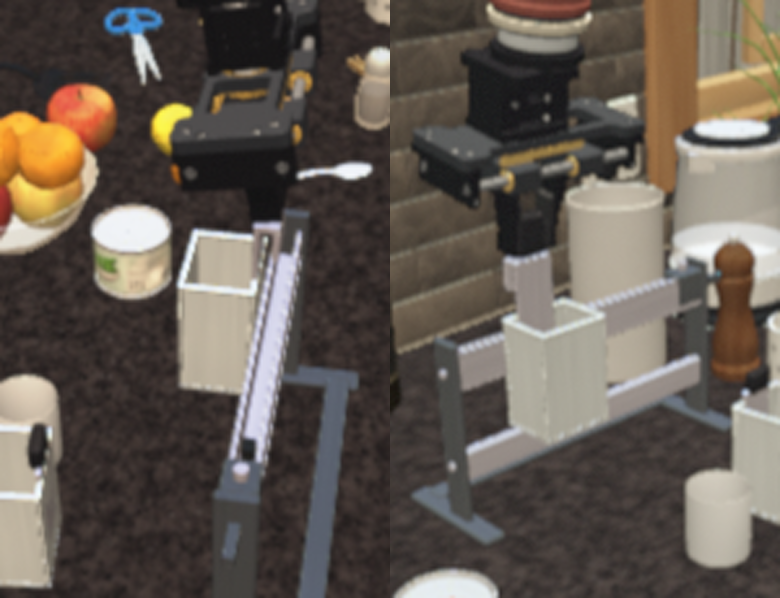

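View pics/side11.png

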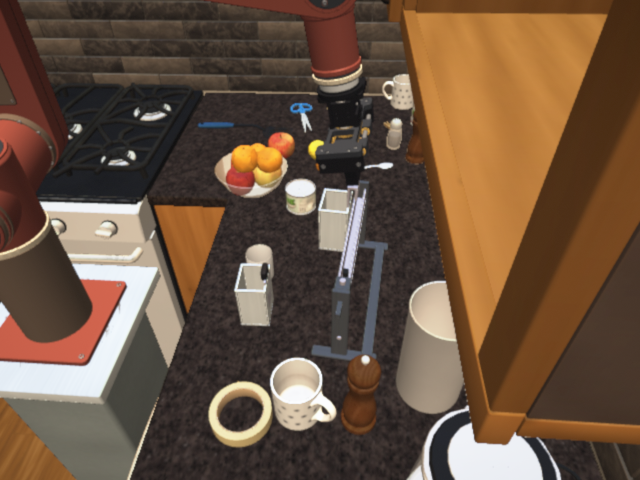

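The wrist has ample clearance from the cabinet, and the caddy origin is at rail x ≈ −31. Now I'll lower it in stages, watching the force.

{"name": "arm_command", "arguments": {"moves": [[[-0.0015,0,0.008],[0,0,0]],[[-0.0025,0,0.014],[0,0,0]],[[-0.0025,0,0.014],[0,0,0]],[[-0.0021,0,0.012],[0,0,0]],[[-0.0011,0,0.006],[0,0,0]]]}}

```text
clock: 17.5
ee_pos: [584.5, 173.5, 170.0]
eef_rot: [0.005, 0.995, -0.054, 0.087]
contact_force: [0.0, -0.0, -5.2]
grip_width: 29.6
```

{"name": "arm_command", "arguments": {"moves": [[[-0.0006,0,0.0035],[0,0,0]],[[-0.0006,0,0.0035],[0,0,0]],[[-0.0006,0,0.0035],[0,0,0]],[[-0.0006,0,0.0035],[0,0,0]],[[0,0,0],[0,0,0]]]}}

```text
clock: 18.0
ee_pos: [585.3, 173.6, 163.1]
eef_rot: [0.005, 0.995, -0.054, 0.088]
contact_force: [0.1, -0.4, -4.5]
grip_width: 29.8
```

{"name": "arm_command", "arguments": {"moves": [[[-0.0008,0,0.0046],[0,0,0]],[[-0.0008,0,0.0046],[0,0,0]],[[-0.0008,0,0.0046],[0,0,0]],[[-0.0008,0,0.0046],[0,0,0]],[[0,0,0],[0,0,0]]]}}

```text
clock: 18.5
ee_pos: [585.1, 173.6, 151.3]
eef_rot: [0.005, 0.995, -0.054, 0.087]
contact_force: [-0.1, -0.1, -4.5]
grip_width: 29.8
```

{"name": "arm_command", "arguments": {"moves": [[[-0.0005,0,0.0026],[0,0,0]],[[-0.0005,0,0.0026],[0,0,0]],[[0,0,0],[0,0,0]],[[0,0,0],[0,0,0]],[[0,0,0],[0,0,0]]]}}

```text
clock: 19.0
ee_pos: [585.6, 173.7, 149.1]
eef_rot: [0.005, 0.995, -0.054, 0.088]
contact_force: [0.1, 0.1, -4.6]
grip_width: 29.8
```

{"name": "arm_command", "arguments": {"moves": [[[-0.0003,0,0.0016],[0,0,0]],[[-0.0003,0,0.0016],[0,0,0]],[[-0.0003,0,0.0016],[0,0,0]],[[-0.0002,0,0.0012],[0,0,0]],[[0,0,0],[0,0,0]]]}}

```text
clock: 19.5
ee_pos: [585.3, 173.6, 145.1]
eef_rot: [0.005, 0.995, -0.054, 0.088]
contact_force: [0.2, 1.4, -4.2]
grip_width: 29.4
```

{"name": "arm_command", "arguments": {"moves": [[[-0.0002,0,0.001],[0,0,0]],[[0,0,0],[0,0,0]],[[-0.0001,0,0.0008],[0,0,0]],[[0,0,0],[0,0,0]],[[0,0,0],[0,0,0]]]}}

```text
clock: 20.0
ee_pos: [585.5, 173.6, 144.2]
eef_rot: [0.005, 0.995, -0.054, 0.088]
contact_force: [-0.2, 0.2, -4.9]
grip_width: 29.7
```

{"name": "arm_command", "arguments": {"moves": [[[-0.0001,0,0.0008],[0,0,0]],[[0,0,0],[0,0,0]],[[-0.0001,0,0.0008],[0,0,0]],[[0,0,0],[0,0,0]],[[0,0,0],[0,0,0]]]}}

```text
clock: 20.5
ee_pos: [585.6, 173.7, 143.4]
eef_rot: [0.005, 0.995, -0.054, 0.088]
contact_force: [0.3, -0.1, -2.6]
grip_width: 29.4
```

{"name": "arm_command", "arguments": {"moves": [[[-0.0001,0,0.0007],[0,0,0]],[[0,0,0],[0,0,0]],[[0,0,0],[0,0,0]],[[0,0,0],[0,0,0]],[[0,0,0],[0,0,0]]]}}

```text
clock: 21.0
ee_pos: [585.8, 173.7, 143.3]
eef_rot: [0.005, 0.995, -0.054, 0.088]
contact_force: [-2.0, -0.4, 2.8]
grip_width: 29.9
```

```bash
python3 cap.py 12 side scene wrist
python3 - <<'E'
from h import *
w,si,sc=load("wrist12"),load("side12"),load("scene12")
cv2.imwrite("pics/si12.png",np.hstack([cv2.resize(i["image"][s],None,fx=3.5,fy=3.5,interpolation=2)[:,:,::-1] for i,s in ((si,np.s_[140:300,300:400]),(sc,np.s_[160:320,230:340]))]))
E
```

```text
21.15 [585.8 173.7 143.4] [-3.74  0.15  3.72] [-0.12  0.54 -0.02] [ 0.19  0.08  1.77 -0.06  1.12  1.89]
```

View pics/si12.png

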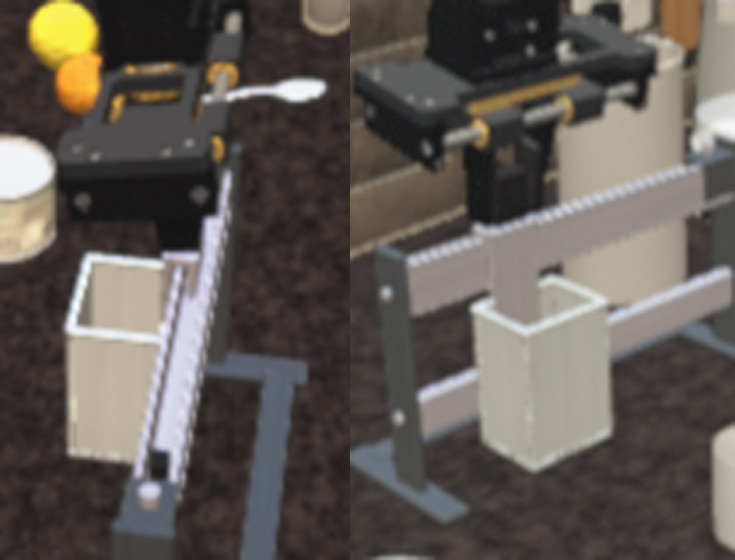

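Seated: both views show the hook over the lip, with about 8 N net pressing down. I'll ease that slightly and slide right, checking the force each call.

{"name": "arm_command", "arguments": {"moves": [[[0.0001,0,-0.0004],[0,0,0]],[[0,0.005,0],[0,0,0]],[[0,0.01,0],[0,0,0]],[[0,0.01,0],[0,0,0]],[[0,0.005,0],[0,0,0]]]}}

```text
clock: 21.65
ee_pos: [584.0, 155.3, 143.4]
eef_rot: [0.004, 0.995, -0.054, 0.088]
contact_force: [0.7, 3.0, 1.1]
grip_width: 29.9
```

{"name": "arm_command", "arguments": {"moves": [[[0,0.01,0],[0,0,0]],[[0,0.012,0],[0,0,0]],[[0,0.012,0],[0,0,0]],[[0,0.01,0],[0,0,0]],[[0,0.006,0],[0,0,0]]]}}

```text
clock: 22.15
ee_pos: [580.6, 125.3, 143.4]
eef_rot: [0.004, 0.995, -0.054, 0.088]
contact_force: [0.7, 4.2, 3.8]
grip_width: 29.7
```

{"name": "arm_command", "arguments": {"moves": [[[0.0001,0.01,-0.0004],[0,0,0]],[[0,0.015,0],[0,0,0]],[[0,0.015,0],[0,0,0]],[[0,0.01,0],[0,0,0]],[[0,0.006,0],[0,0,0]]]}}

```text
clock: 22.65
ee_pos: [576.7, 91.8, 143.4]
eef_rot: [0.005, 0.995, -0.054, 0.088]
contact_force: [0.4, 3.9, 3.8]
grip_width: 29.5
```

{"name": "arm_command", "arguments": {"moves": [[[0.0001,0.008,-0.0003],[0,0,0]],[[0,0.01,0],[0,0,0]],[[0,0.008,0],[0,0,0]],[[0,0.005,0],[0,0,0]],[[0,0.003,0],[0,0,0]]]}}

```text
clock: 23.15
ee_pos: [574.5, 71.9, 143.4]
eef_rot: [0.005, 0.995, -0.054, 0.088]
contact_force: [-0.3, 3.6, 2.1]
grip_width: 29.7
```

{"name": "arm_command", "arguments": {"moves": [[[0,0.007,0],[0,0,0]],[[0,0.008,0],[0,0,0]],[[0,0.007,0],[0,0,0]],[[0,0.005,0],[0,0,0]],[[0,0.003,0],[0,0,0]]]}}

```text
clock: 23.65
ee_pos: [572.5, 53.9, 143.4]
eef_rot: [0.005, 0.995, -0.054, 0.088]
contact_force: [1.2, 3.1, 2.6]
grip_width: 29.9
```

{"name": "arm_command", "arguments": {"moves": [[[0,0.0025,0],[0,0,0]],[[0,0.0025,0],[0,0,0]],[[0,0.0025,0],[0,0,0]],[[0,0.0025,0],[0,0,0]],[[0,0,0],[0,0,0]]]}}

```text
clock: 24.15
ee_pos: [571.8, 48.0, 143.3]
eef_rot: [0.005, 0.995, -0.054, 0.088]
contact_force: [-0.4, 2.0, 2.5]
grip_width: 29.5
```

{"name": "arm_command", "arguments": {"moves": [[[0,0.002,0],[0,0,0]],[[0,0.002,0],[0,0,0]],[[0,0.001,0],[0,0,0]],[[0,0,0],[0,0,0]],[[0,0,0],[0,0,0]]]}}

```text
clock: 24.65
ee_pos: [571.5, 45.2, 143.3]
eef_rot: [0.005, 0.995, -0.054, 0.088]
contact_force: [-0.6, 2.1, 1.2]
grip_width: 29.8
```

{"name": "arm_command", "arguments": {"moves": [[[0,0.002,0],[0,0,0]],[[0,0.002,0],[0,0,0]],[[0,0.001,0],[0,0,0]],[[0,0,0],[0,0,0]],[[0,0,0],[0,0,0]]]}}

```text
clock: 25.15
ee_pos: [571.2, 42.2, 143.4]
eef_rot: [0.005, 0.995, -0.054, 0.088]
contact_force: [0.0, 2.2, 1.3]
grip_width: 29.3
```

```bash
python3 cap.py 13 wrist
python3 - <<'E'
from h import *
w=load("wrist13")
cv2.imwrite("pics/w13.png",cv2.resize(w["image"][190:330,220:480],None,fx=3,fy=3,interpolation=2)[:,:,::-1])
E
```

```text
25.2 [571.2  42.2 143.4] [0.59 2.48 1.47] [ 0.3  -0.02  0.06] [-0.06 -0.02  1.88 -0.01  1.11  1.62]
```

View pics/w13.png

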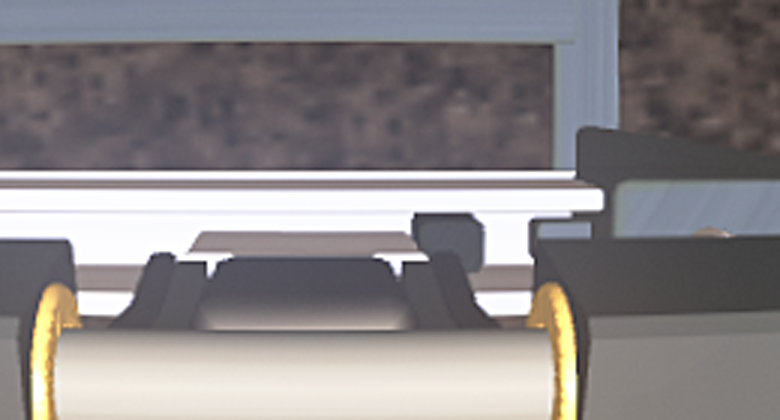

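The tongue's right edge at (410,235) is just touching the buffer at (415,235). I'll continue in small steps.

{"name": "arm_command", "arguments": {"moves": [[[0,0.002,0],[0,0,0]],[[0,0.002,0],[0,0,0]],[[0,0.001,0],[0,0,0]],[[0,0,0],[0,0,0]],[[0,0,0],[0,0,0]]]}}

```text
clock: 25.7
ee_pos: [570.9, 39.6, 143.3]
eef_rot: [0.004, 0.995, -0.054, 0.088]
contact_force: [-0.8, 4.4, -0.2]
grip_width: 29.3
```

{"name": "arm_command", "arguments": {"moves": [[[0,0.002,0],[0,0,0]],[[0,0.001,0],[0,0,0]],[[0,0,0],[0,0,0]],[[0,0,0],[0,0,0]],[[0,0,0],[0,0,0]]]}}

```text
clock: 26.2
ee_pos: [570.7, 37.8, 143.4]
eef_rot: [0.004, 0.995, -0.054, 0.088]
contact_force: [0.6, 5.2, 0.3]
grip_width: 29.5
```

The force rises by about 0.7 N/mm from y ≈ 42, so that is the buffer, now pressed in about 4 mm. I'll add a little more and then hold.

{"name": "arm_command", "arguments": {"moves": [[[0,0.002,0],[0,0,0]],[[0,0.0015,0],[0,0,0]],[[0,0,0],[0,0,0]],[[0,0,0],[0,0,0]],[[0,0,0],[0,0,0]]]}}

```text
clock: 26.7
ee_pos: [570.5, 35.9, 143.4]
eef_rot: [0.004, 0.995, -0.054, 0.088]
contact_force: [1.6, 6.0, 1.0]
grip_width: 29.7
```

{"name": "arm_command", "arguments": {"moves": [[[0,0,0],[0,0,0]],[[0,0,0],[0,0,0]],[[0,0,0],[0,0,0]],[[0,0,0],[0,0,0]],[[0,0,0],[0,0,0]]]}}

```text
clock: 27.2
ee_pos: [570.5, 35.9, 143.4]
eef_rot: [0.004, 0.995, -0.054, 0.088]
contact_force: [0.9, 6.3, -0.2]
grip_width: 29.6
```

```bash
python3 cap.py 14 wrist
python3 - <<'E'
from h import *
w=load("wrist14")
cv2.imwrite("pics/w14.png",cv2.resize(w["image"][190:330,220:480],None,fx=3,fy=3,interpolation=2)[:,:,::-1])
E
```

```text
27.25 [570.5  35.9 143.4] [ 0.55  4.77 -0.16] [ 1.12 -0.05  0.2 ] [-0.07 -0.03  1.88 -0.01  1.11  1.61]
```

View pics/w14.png

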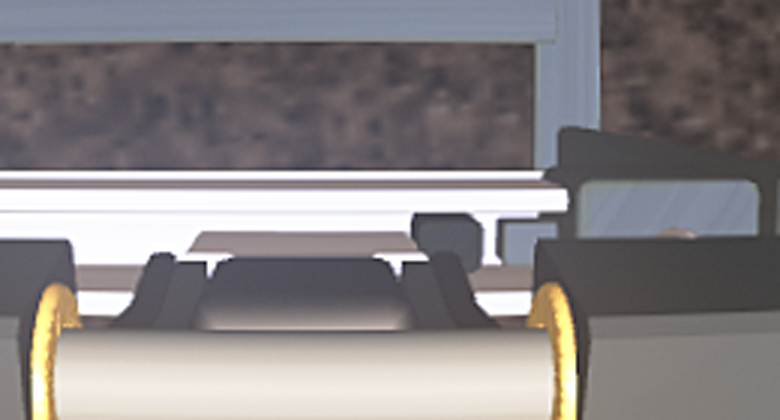

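The buffer travels with the tongue, and its gap to the rod has shrunk by about 5 mm. The vertical load is neutral, so I'll release with a modest opening to stay clear of the clamp block.

{"name": "arm_command", "arguments": {"moves": [[[0,0,0],[0,0,0]],[[0,0,0],[0,0,0]],[[0,0,0],[0,0,0]],[[0,0,0],[0,0,0]],[[0,0,0],[0,0,0]]], "claw": 0.5}}

```text
clock: 27.75
ee_pos: [570.6, 35.2, 143.4]
eef_rot: [0.005, 0.995, -0.054, 0.088]
contact_force: [1.0, 1.0, -0.6]
grip_width: 43.2
```

```bash
python3 cap.py 15 wrist
python3 - <<'E'
from h import *
w=load("wrist15")
cv2.imwrite("pics/w15.png",cv2.resize(w["image"][190:330,220:480],None,fx=3,fy=3,interpolation=2)[:,:,::-1])
E
```

```text
27.8 [570.6  35.3 143.4] [-0.11  0.05  0.19] [ 0.04  0.16 -0.04] [-0.07 -0.03  1.88 -0.01  1.11  1.61]
```

View pics/w15.png

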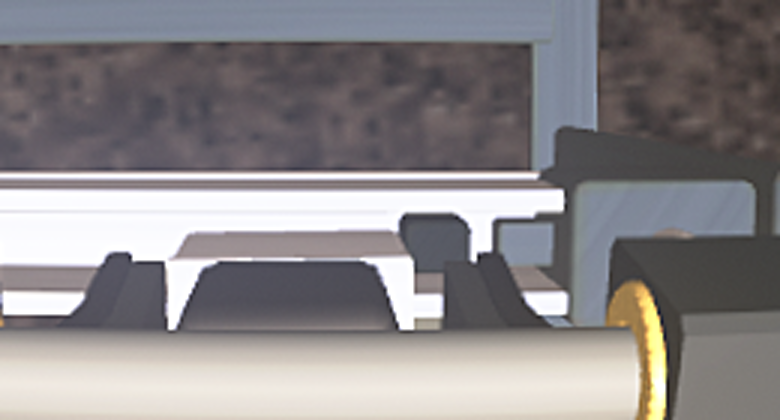

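The caddy crept back about 2 mm and held, still against the compressed buffer. I'll withdraw straight up along the tool.

{"name": "arm_command", "arguments": {"moves": [[[0,0,-0.01],[0,0,0]],[[0,0,-0.025],[0,0,0]],[[0,0,-0.04],[0,0,0]],[[0,0,-0.05],[0,0,0]],[[0,0,-0.06],[0,0,0]]]}}

```text
clock: 28.3
ee_pos: [550.4, 37.7, 254.2]
eef_rot: [0.005, 0.995, -0.054, 0.087]
contact_force: [0.9, 0.1, 0.7]
grip_width: 43.5
```

{"name": "arm_command", "arguments": {"moves": [[[-0.04,0,-0.03],[0,0,0]],[[-0.05,0,-0.02],[0,0,0]],[[-0.03,0,0],[0,0,0]],[[0,0,0],[0,0,0]],[[0,0,0],[0,0,0]]]}}

```text
clock: 28.8
ee_pos: [476.1, 45.8, 271.0]
eef_rot: [0.005, 0.995, -0.054, 0.089]
contact_force: [-0.4, 0.7, -0.3]
grip_width: 43.5
```

```bash
python3 cap.py 16 wrist side scene
python3 - <<'E'
from h import *
w,si,sc=load("wrist16"),load("side16"),load("scene16")
cv2.imwrite("pics/si16.png",np.hstack([cv2.resize(i["image"][s],None,fx=2.6,fy=2.6,interpolation=2)[:,:,::-1] for i,s in ((si,np.s_[150:370,230:380]),(sc,np.s_[160:380,220:370]))]))
E
```

```text
28.95 [476.2  45.7 269.9] [-0.24  0.49  0.3 ] [0.02 0.08 0.01] [-0.06 -0.35  1.92 -0.01  1.4   1.62]
```

View pics/si16.png

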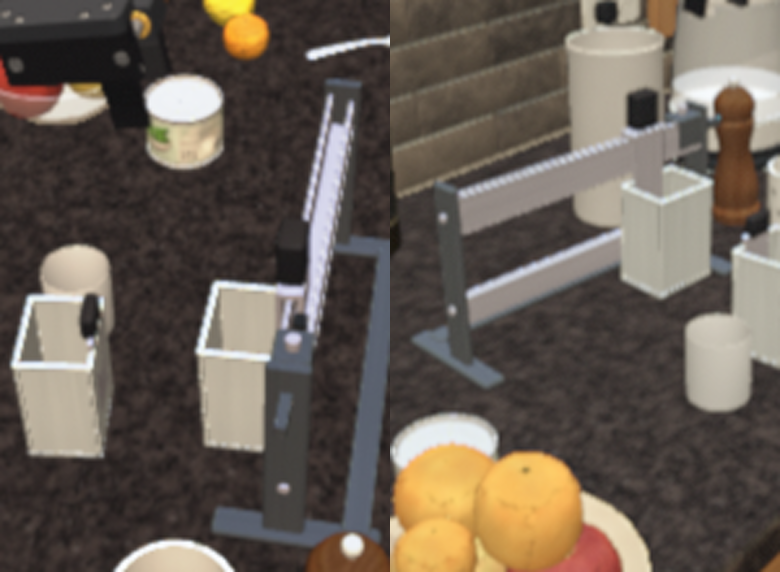

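View pics/wrist16.png

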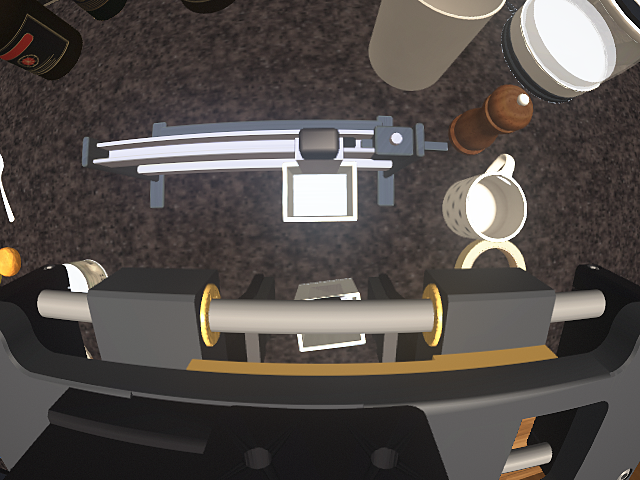

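The caddy hangs upright on the lip, against the buffer beside the end stop. I'll measure where it rests and check that the plain caddy and the other things haven't moved.

```bash
python3 cap.py 17 wrist side scene
python3 - <<'E'
from h import *
w=load("wrist17");a=w["image"][:,:,::-1]
cv2.imwrite("pics/w17.png",cv2.resize(a[115:230,260:430],None,fx=4.6,fy=4.6,interpolation=2))
for n in ("side","scene"):
    A=load(n+"0")["image"].astype(int);B=load(n+"17")["image"].astype(int)
    d=(np.abs(A-B).sum(2)>60).astype(np.uint8)*255
    cv2.imwrite(f"pics/diff_{n}.png",d)
A=load("wrist16")["image"].astype(int);B=w["image"].astype(int);print(np.abs(A-B).max(),(np.abs(A-B).sum(2)>60).sum())
cv2.imwrite("pics/diff.png",np.hstack([cv2.resize(cv2.imread(f"pics/diff_{n}.png"),(400,300)) for n in ("side","scene")]))
E
```

```text
29.1 [475.9  45.7 269.4] [-0.14  0.08 -0.37] [ 0.08  0.09 -0.01] [-0.06 -0.35  1.92 -0.01  1.4   1.62]
255 6286
```

View pics/w17.png

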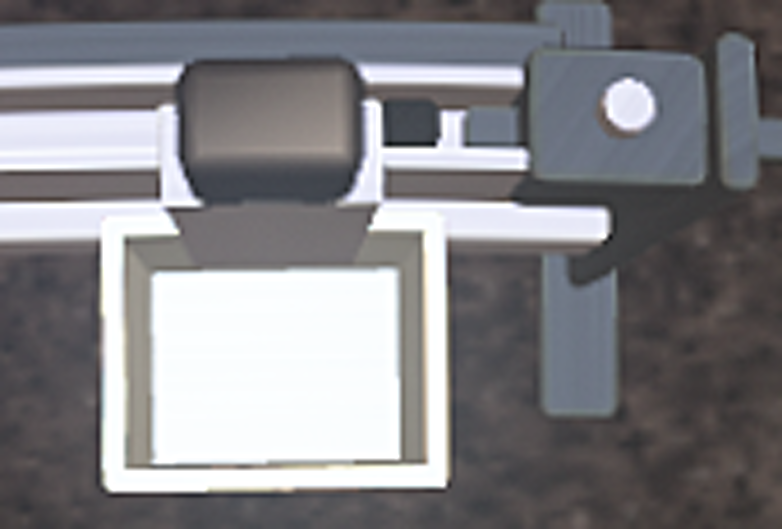

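View pics/diff.png

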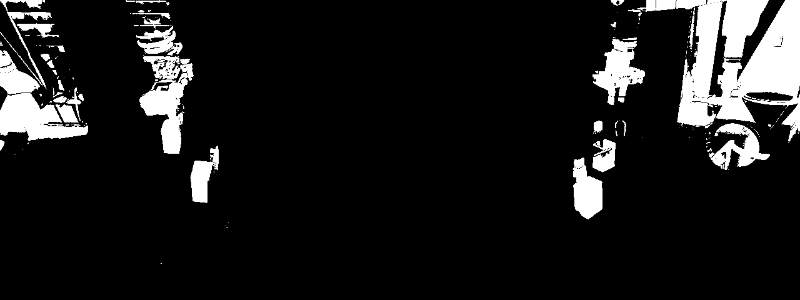

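Run:
```python
from h import *
w=load("wrist17")
ex=np.array([.9942,-.1072]);ey=np.array([.1072,.9942]);o=np.array([568.06,107])
r=lambda p:(round(float((p[:2]-o)@ex),1),round(float((p[:2]-o)@ey),1))
Z=lambda x,y:(260+x/4.6-.39,115+y/4.6-.39)
for z in (150,155,160): print(z,"buf tip/back",r(wonz(w,*Z(385,125),z)),r(wonz(w,*Z(438,125),z)),"rod",r(wonz(w,*Z(465,125),z)))
w0=load("wrist10");B=lambda x,y:(440+x/4.4-.39,170+y/4.4-.39)
for z in (150,155,160): print("before",z,r(wonz(w0,*B(327,155),z)),r(wonz(w0,*B(416,155),z)),"rod",r(wonz(w0,*B(455,155),z)))
print("bridge",[r(wonz(w,*Z(*q),176)) for q in [(162,190),(382,190),(375,205),(165,205)]])
print("rim",[r(wonz(w,*Z(*q),126)) for q in [(102,215),(448,212),(103,492),(448,488)]])
print("clamp",[r(wonz(w,*Z(*q),175)) for q in [(528,50),(703,55)]])
```

```text
150 buf tip/back (12.4, -90.7) (12.6, -101.1) rod (12.7, -106.4)
155 buf tip/back (11.4, -90.4) (11.5, -100.6) rod (11.6, -105.9)
160 buf tip/back (10.4, -90.1) (10.5, -100.2) rod (10.6, -105.3)
before 150 (10.5, -82.1) (11.2, -101.8) rod (11.6, -110.8)
before 155 (10.3, -79.2) (11.0, -98.5) rod (11.3, -107.4)
before 160 (10.1, -76.4) (10.8, -95.3) rod (11.1, -104.0)
bridge [(-4.8, -49.2), (-4.9, -88.5), (-7.6, -87.3), (-7.5, -49.8)]
rim [(-1.6, -33.1), (-1.1, -105.2), (-59.5, -33.4), (-58.8, -105.0)]
clamp [(21.9, -115.5), (22.3, -148.4)]
```

{"name": "arm_command", "arguments": {"moves": [[[0,0,0],[0,0,0]],[[0,0,0],[0,0,0]],[[0,0,0],[0,0,0]],[[0,0,0],[0,0,0]],[[0,0,0],[0,0,0]]]}}

```text
clock: 29.6
ee_pos: [475.6, 45.8, 269.7]
eef_rot: [0.005, 0.995, -0.054, 0.088]
contact_force: [-0.2, -0.1, 0.4]
grip_width: 43.4
```

{"name": "arm_command", "arguments": {"moves": [[[0,0,0],[0,0,0]],[[0,0,0],[0,0,0]],[[0,0,0],[0,0,0]],[[0,0,0],[0,0,0]],[[0,0,0],[0,0,0]]]}}

```text
clock: 30.1
ee_pos: [475.6, 45.8, 269.7]
eef_rot: [0.005, 0.995, -0.054, 0.088]
contact_force: [-1.0, 0.5, -0.4]
grip_width: 43.4
```

```bash
python3 cap.py 18 wrist side scene
python3 - <<'E'
from h import *
for n,s in (("side",np.s_[200:340,290:380]),("scene",np.s_[180:290,300:345])):
    A=load(n+"16")["image"][s].astype(int);B=load(n+"18")["image"][s].astype(int);print(n,np.abs(A-B).max(),(np.abs(A-B).sum(2)>60).sum())
from rig import hand_in; print(hand_in())
E
```

```text
30.25 [475.6  45.9 269.7] [ 0.56 -0.02  0.42] [0.02 0.16 0.02] [-0.06 -0.35  1.92 -0.01  1.4   1.62]
side 3 0
scene 5 0
the job is handed in; nothing more can be done
None
```

The job is handed in at about 30 s: the hooked caddy hangs seated on the rail, released and snug against the buffer.

I hooked it on at rail y ≈ +69 mm, within the 25 mm allowed around +85. It seated with about 8 N net on the lip. Then I slid it right against about 2 to 4 N of friction until the force began to climb at roughly 0.7 N/mm, which was the buffer. I pressed the buffer in by about 6 mm, with roughly 6 N reading, and let go. No reading at the end of a move was above about 7 N.

**Last checks**
- **Resting place:** the caddy's middle is at about rail y = −69 mm. It crept back about 2 mm on release and stopped.
- **Buffer:** it still reads pressed in by roughly 3 mm. That comes from camera edges, so it could be a millimetre or so off.
- **Settled:** the side and scene pictures of the hung caddy were unchanged over the last second or so, with the arm well clear.
- **Bystanders:** comparing start and end pictures, only the hooked caddy and the arm had changed.

**What went wrong or disagreed**
- **Missed first grasp:** the first grasp closed on air. All three cameras put the fingertips about 38 mm above the reported TCP, so I corrected for that.
- **Regrasp:** the wrist would have come within a few millimetres of the overhead cabinet. I set the caddy back down where it stood and regrasped it with the gripper tilted 10°.
- **Buffer position:** my first camera estimate put the buffer tip at about −80 mm along the rail, but by feel it was nearer −85.

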